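# Open the damp-swollen peg box to its tight spot, back off, and put the quilt peg away

## Robot

A 6-joint arm with a two-finger parallel gripper is mounted at the origin on the work surface. World frame = base frame: x ahead of the robot, y to its left, z up, the work surface at z = 0. Lengths are in m, angles in degrees, forces in N, time in s.
With the tool pointing down it reaches from about 0.4 to 0.825 m from the base axis. Payload 7 kg.
Tool frame: the origin (TCP) lies at the very end of the fingers, on their centre line; the grasp point (between the pads) lies 19 mm behind it (ctrl.hold_point_z is the distance from the TCP to the grasp point, in m); z points along the fingers, y is the line along which they close (so a half turn about z gives the same grasp; the last joint's range is limited). The gripper opens to 88 mm and grips with 3 to 60 N. Pads are 19 mm wide; open, the fingers measure 130 mm over their backs; the gripper's body (78 mm by 193 mm) begins 47 mm behind the grasp point.
Start: joints at [-54.654, 20.546, 0.682, 0, -70.136, -16.507], TCP at [0.218, -0.639, 0.227] pointing down, gripper open.
Joint ranges: [-176.03, 176.03], [-82.01, 121.73], [-58.28, 71.71], [-173.87, 95.51], [-174.79, -0.11], [-173.66, 173.66]. Speed limits (degrees/s): [136.94, 136.94, 172.46, 180, 180, 180].

## Interface

Orientations are given as [roll, pitch, yaw] about the fixed x, y, z axes, in that order (R = Rz(yaw) Ry(pitch) Rx(roll)).
In Python, from plant import sensors, viewer, workorder, ctrl gives the robot as it stands.
- The arm moves only by the shell command python3 -m pendant 'ROWS'. ROWS is JSON, a list of rows, each a list of 3 entries, a list of its own where there are three numbers: the opening, from -1 (shut) to 1 (fully open), so that 0 is half open, then the shift along the tool's x, y, z in m, then the turn, a rotation vector about the tool's x, y, z in degrees. A call has 1 to 10 rows; each row is the pose to reach, as a shift and turn from the pose commanded when the call began, along the tool's axes at that moment; what a row does not reach only later rows make up. A row lasts 1/12 s, in which the tool goes at most 41.7 mm and 7.16 degrees, less where a joint would pass 70% of its speed; a pose out of reach is approached as far as the arm can. A call with a gripper value outside its range is refused whole. The fingers move at their own pace and stop on an object; the grip force is fixed at half the most. Time passes only in rows, so rows that repeat a pose let the fingers close. It gives the time, the measured TCP pose, the force, the opening and the grip force at its end, in the units of the state.
- sensors.get_obs(): the state, without advancing time (a new reading comes with each control period).
- viewer.snapshot(name): name is "scene" or "side" or "wrist"; returns the picture (384x512x3 uint8, red, green, blue); there is no depth.
- viewer.camera_params(name): a dict with "fx", "fy", "cx", "cy" (pixels), "extrinsics" (4x4, takes a point from world to camera coordinates). Camera axes: x right, y up, looking along -z (the intrinsics and any distortion apply to the point x, -y, -z); pixel columns grow to the right and rows downward; lengths in m; the calibration is good to about 2 mm. A picture is of the moment at which its call begins: read the wrist's pose just before it. camera_params takes no time and is no camera call; for the wrist camera it gives the pose at the moment of the call.
- workorder.close_job(): hands the job in; it is judged then, once.
The state is a dict: "clock": time; "joint_pos": joint angles; "qvel": joint speeds; "tau": joint torques, N m; "tool_pos": TCP position; "orientation": TCP orientation; "force": force on the tool from outside, world axes, zero at the start; "moment": the same for the moment, N m; "opening": finger opening in m; "gripper_force": force on a finger pad.
Only numpy, scipy, OpenCV 4.12 (cv2) and the standard library are available. Lean on these libraries where they do the work, as an engineer would, in place of code of your own. Each camera call takes 0.05 s, during which the arm holds its last target. There are 200 camera calls.

## Task

Put the big blue quilt peg away in the bamboo peg box: first lift aside whichever bottle stands in the lid's way and stand it upright elsewhere, then slide the lid open by its grip bar until you feel it bind where the damp has swollen the groove; do not force it, but ease it back a finger's width or so until it runs free, the box still open wide enough for the peg. Lay the peg in the box and leave the lid open like that, disturbing nothing else.

Things in the scene. Friction and masses are not known exactly. Their poses are not given: they have to be found in the camera images.
- pegbox: Bamboo peg box, 160 (x) by 260 (y) by 70 mm high, screwed to the ribbed grey shelf, whose top is at z = 30 mm. Origin: centre of its underside. +y: long axis, the way the lid slides open. Inside 136 mm wide, 244 mm long, floor 6 mm up; walls 70 mm high but for the +y end. The opening grows from the -y end. Three small pegs are fixed on the floor beyond y = 55 mm, under the lid.
- lid (a joint): How far the lid is open, m, 0 (shut) to 0.215; the clear opening, from the inside of the box's -y end, is 3 mm less. It runs freely at about 1.5 N, stays where left, and binds at a place between 0.145 and 0.185 that differs each time. From there resistance grows about 0.9 N per mm (9 N after 10 mm). Wedged, it stays so until pulled back.
- lid_grip (a point): Centre of the grip bar on the lid, 75 mm above the shelf: 70 mm long (x), 14 mm thick (y), 26 mm tall, standing on the lid plate, 95 mm to +y of its middle; axes as the box's. The plate is 142 (x) by 250 (y) by 8 mm, top 62 mm above the shelf; open, its +y end sticks out beyond the box. The clothes rail's arm runs above the bar, so a hand must come in leaning, from the robot's side.
- bind (a joint): How far the lid's runner has spread the swollen groove, m: 0 while the lid is free; 1 mm for each 5.7 mm that the lid is driven into the tight spot. 0.4 mm or more is bound, more than 4 mm (lid 23 mm in, 20 N) is forced. It returns to 0 when the lid is pulled back out.
- rail: Fixed steel clothes rail. Origin on the shelf's top, 5 to 20 mm to +x of the box's centre, axes nearly the box's. Its arm is a 22 mm tube along y, 275 mm above the shelf, from a free end at y = 45 mm to a post (26 mm diameter, 410 mm high, foot 110 mm square) at y = 440 mm. A white hanger hook hangs on the arm at y = 375 mm.
- spray_head (a point): Centre of the white head of the orange spray bottle, on its axis, 154 mm above its underside. The head is 22 mm wide (y), 32 mm tall, from x = -37 (nozzle) to +25 mm; the trigger hangs below at -x. Body round, 60 mm in diameter up to 80 mm, narrowing to a 33 mm collar at 120 to 138 mm; height 170 mm; about 0.3 kg. z up when it stands.
- detergent_cap (a point): Centre of the white round cap of the green detergent bottle, 148 mm above its underside. Cap 33 mm in diameter, 42 mm tall (126 to 168 mm); body round, 62 mm in diameter up to 90 mm, narrowing to the cap; about 0.33 kg. z up when it stands. Either this or the spray bottle stands in the lid's way, beyond the box's +y end; the other stands behind the box.
- spray: The orange spray bottle; origin at the centre of its underside. All the bottles and bystanders stand on the flat ribbed shelf, which reaches from 0.37 to 0.83 m in x and from -0.53 to 0.47 m in y; the strip in front of the box (towards the robot) is free beside the soap box.
- detergent: The green detergent bottle; origin at the centre of its underside.
- peg_mid (a point): Centre, half-way up, of the big blue quilt peg lying on its side on the shelf: 104 mm long in its own x, 24 mm high, about 30 mm wide across the middle (y) and up to 38 mm anywhere; 0.06 kg; rigid. Its middle is 12 mm above the shelf.
- brush: Bystander: black scrub brush, 150 by 52 by 70 mm, origin at the centre of its underside.
- soapbox: Bystander: teal soap box, 108 by 75 by 37 mm, origin at the centre of its underside.
- succulent: Bystander: succulent in a terracotta pot 86 mm wide, about 115 mm high, origin at the centre of its underside.
- mug: Bystander: white mug, 76 mm in diameter and 85 mm high, origin at the centre of its underside.
- powder_can: Bystander: yellow can, 66 mm in diameter and 125 mm high, origin at the centre of its underside.

How it is judged (in metres and radians):
On the way, in this order (a step that is already met when the one before it is completed fails the run):
1. the lid has been slid open until it binds in the swollen groove (groove spread by 0.4 mm or more) (value of joint bind above 0.0004 m and value of joint lid above 0.12 m), for 0.05 s.
2. the lid has been eased back so that it runs free, the box still more than 110 mm open (value of joint bind below 0.00025 m and value of joint lid above 0.11 m), for 0.3 s.
At the end, for the whole second after the job is handed in: The peg lies in the box (its centre inside the walls and less than 45 mm above the box's underside), the lid is at rest, free of the tight spot (groove spread less than 0.25 mm) and still more than 110 mm open, and both bottles stand upright (within 0.1 rad) and still on the shelf or ledge (all of step 2 and velocity of joint lid between -0.01 and 0.01 m/s and x of peg_mid in the frame of pegbox between -0.068 and 0.068 m and y of peg_mid in the frame of pegbox between -0.122 and 0.122 m and z of peg_mid in the frame of pegbox below 0.045 m and angle between each of spray_head, detergent_cap's own z axis and vertical below 0.1 rad and height (world z) of each of spray, detergent below 0.04 m and linear speed of each of spray, detergent below 0.02 m/s); the robot touches nothing.
It fails at once if the lid is forced into the tight spot (groove spread by more than 4 mm) (value of joint bind above 0.004 m).
It fails at once if a bottle is hit with the lid or knocked against the box (contact force between pegbox and spray above 2 N or contact force between pegbox and detergent above 2 N).
It fails at once if a bottle is tipped over (angle between any of spray_head, detergent_cap's own z axis and vertical above 0.6 rad).
It fails at once if the bottle that is not in the way is moved as well (both moved by more than 40 mm) (distance of each of spray, detergent from where it was at the start of the episode above 0.04 m).
It fails at once if a bystander is moved by more than 40 mm (distance of any of brush, soapbox, succulent, mug, powder_can from where it was at the start of the episode above 0.04 m).
It also fails if it takes over 72 s, if anything falls off the work surface, if the arm or the gripper's body presses on something with over 40 N, if the wrist force passes 120 N, or if a joint passes its speed limit or range.

## Working session

There is one attempt and no reset: what is moved stays moved. The work goes in short steps, Python scripts to look and compute and a shell command to move; the robot and the scene stay as the last step left them, time stands still between calls to the robot, and variables do not carry over. Pictures are saved under pics/ and viewed, at most 10 in all, crops included, and the job is handed in when it is done.

```bash
ls; mkdir -p pics; python3 - <<'E'
from plant import sensors, viewer, ctrl
import cv2,numpy as np
for n in("scene","side"):
    p=viewer.camera_params(n);print(n,{k:(np.round(v,4).tolist()) for k,v in p.items()})
    cv2.imwrite(f"pics/{n}0.png",cv2.resize(viewer.snapshot(n)[...,::-1],(800,600),interpolation=cv2.INTER_CUBIC))
print(sensors.get_obs(),ctrl.hold_point_z)
E
```

```text
pics
scene {'fx': 377.292, 'fy': 377.292, 'cx': 252.0252, 'cy': 190.3757, 'extrinsics': [[-0.9005, 0.4345, 0.0148, 0.5652], [-0.2203, -0.4854, 0.8461, -0.0055], [0.3748, 0.7587, 0.5328, -1.2808], [0.0, 0.0, 0.0, 1.0]]}
side {'fx': 489.4348, 'fy': 489.4348, 'cx': 254.2652, 'cy': 191.5508, 'extrinsics': [[-0.7213, -0.6926, 0.0034, 0.3917], [0.4037, -0.4164, 0.8146, -0.3798], [-0.5628, 0.589, 0.58, -1.2635], [0.0, 0.0, 0.0, 1.0]]}
{'clock': 0.1, 'joint_pos': array([-5.46548154e+01,  2.05897254e+01,  6.37741502e-01, -1.74521412e-02,
       -7.01343438e+01, -1.65072406e+01]), 'qvel': array([ 0.10363957, -0.08124397,  0.09074225,  0.05850238,  0.04049941,
       -0.00142602]), 'tau': array([-4.00059638e-03, -5.84163845e+01,  2.93751705e+01,  7.01570928e+00,
        1.01038237e-02, -5.39826624e-05]), 'tool_pos': array([ 0.21778713, -0.63843729,  0.2256805 ]), 'orientation': array([ 1.79912568e+02, -8.80056044e-03, -1.61167992e+02]), 'force': array([-0.79605943,  0.06819565,  0.47024242]), 'moment': array([-0.01570986,  0.05772804,  0.05880691]), 'gripper_force': 0.0, 'opening': 0.0875805882543175} 0.0188
```

View pics/scene0.png

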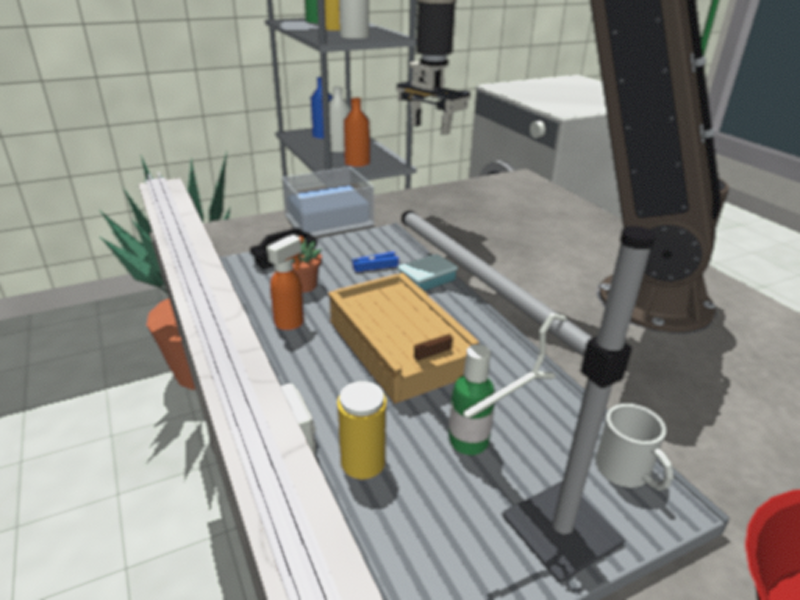

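View pics/side0.png

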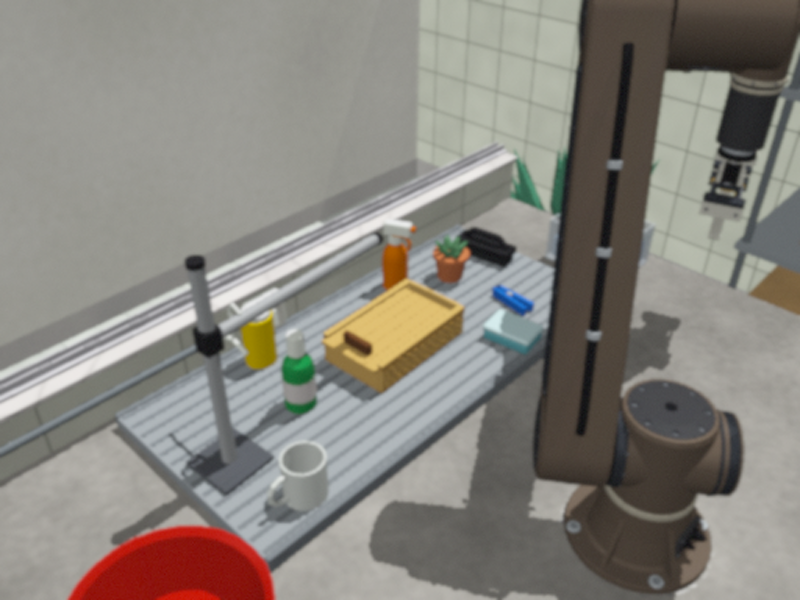

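The detergent (green) stands beyond the box's +y end; the spray bottle is behind the box. I read the bar at scene (434,347) / side (358,342), the cap at (478,364) / (295,343) and the peg at (376,263) / (513,299). The soap box, succulent and brush are near the -y end; the can and mug are near +y.

```bash
cat > h.py <<'E'
import numpy as np
from plant import sensors, viewer
def P(n):
    p=viewer.camera_params(n);K=np.array([[p['fx'],0,p['cx']],[0,p['fy'],p['cy']],[0,0,1]])
    return K@np.diag([1,-1,-1.])@np.array(p['extrinsics'])[:3]
def tri(obs): # [(P,u,v)] -> point, residual px
    A=np.array([r for M,u,v in obs for r in (u*M[2]-M[0],v*M[2]-M[1])])
    X=np.linalg.lstsq(A[:,:3],-A[:,3],rcond=None)[0]
    e=[np.hypot(*(proj(M,X)-[u,v])) for M,u,v in obs]
    return X,max(e)
def proj(M,X):
    q=M@np.append(X,1);return q[:2]/q[2]
def atz(M,u,v,z):
    A=np.array([u*M[2]-M[0],v*M[2]-M[1]]);return np.linalg.solve(A[:,:2],-A[:,3]-A[:,2]*z)
E
python3 - <<'E'
from h import *
S,D=P("scene"),P("side");k=1.5625
for n,a,b in [("cap",(478,364),(295,343)),("capbase",(471,450),(299,408)),("bar",(434,347),(358,342)),("peg",(376,263),(513,299)),
 ("far+x",(330,297),(407,283)),("far-x",(405,276),(464,315)),("near-x",(476,347),(381,378)),("armend",(408,217),(380,238)),("sprayhead",(285,250),(398,228)),("can",(362,395),(258,318)),("mug",(636,422),(302,457)),("soap",(428,270),(514,328)),("post top",(637,237),(195,263)),("succ",(306,262),(451,250)),("armpost",(606,360),(207,340)),("hookend",(465,413),(278,293)),("hook2",(545,375),(250,313))]:
    X,e=tri([(S,a[0]/k,a[1]/k),(D,b[0]/k,b[1]/k)]);print(n,X.round(3),round(e,1))
M=S
for n,uv in [("peg L",(354,266)),("peg R",(398,259))]: print(n,atz(S,uv[0]/k,uv[1]/k,.042))
for n,uv in [("peg L",(494,289)),("peg R",(532,309))]: print(n,atz(D,uv[0]/k,uv[1]/k,.042))
E
```

```text
cap [0.603 0.206 0.175] 0.5
capbase [0.603 0.212 0.018] 1.3
bar [0.589 0.064 0.104] 0.7
peg [ 0.509 -0.342  0.038] 0.8
far+x [ 0.679 -0.173  0.086] 0.1
far-x [ 0.516 -0.176  0.084] 2.0
near-x [0.509 0.078 0.075] 3.5
armend [ 0.602 -0.013  0.302] 0.1
sprayhead [ 0.747 -0.213  0.181] 0.4
can [0.757 0.172 0.139] 3.6
mug [0.429 0.341 0.115] 0.0
soap [ 0.432 -0.24   0.054] 0.6
post top [0.577 0.388 0.443] 0.5
succ [ 0.68  -0.321  0.098] 3.4
armpost [0.578 0.39  0.303] 0.9
hookend [0.665 0.22  0.215] 37.7
hook2 [0.602 0.306 0.273] 20.1
peg L [ 0.56334499 -0.33712711]
peg R [ 0.46031585 -0.32632233]
peg L [ 0.5627631  -0.34112652]
peg R [ 0.4541403  -0.33802115]
```

```bash
cat >> h.py <<'E'
from scipy.spatial.transform import Rotation as Ro
def pose(t,psi):
    t,p=np.radians([t,psi]);z=np.array([np.cos(t)*np.cos(p),np.cos(t)*np.sin(p),-np.sin(t)]);y=np.array([-np.sin(p),np.cos(p),0])
    return np.c_[np.cross(y,z),y,z]
def plan(wps): # wps: (grasp point, tilt below horizontal, heading) ; prints shift mm-rounded & turn per leg
    o=sensors.get_obs();p=np.array(o['tool_pos']);R=Ro.from_euler('xyz',o['orientation'],degrees=True).as_matrix()
    print("TCP",p.round(4),"g",(p-.0188*R[:,2]).round(4),"clock",round(o['clock'],2))
    for g,t,s in wps:
        R2=pose(t,s);p2=np.array(g)+.0188*R2[:,2]
        sh=R.T@(p2-p);rv=np.degrees(Ro.from_matrix(R.T@R2).as_rotvec())
        print(g,"->",sh.round(4).tolist(),rv.round(1).tolist(),"rows",round(max(np.linalg.norm(sh)/.0417,np.linalg.norm(rv)/7.16),1))
        p,R=p2,R2
E
python3 - <<'E'
from h import *
from plant import ctrl
print([a for a in dir(ctrl) if a[0]!='_'])
S,D=P("scene"),P("side");k=1.5625
for M,uv in [(S,(555,318)),(S,(542,375)),(S,(467,413)),(D,(240,310)),(D,(285,293)),(D,(232,335))]:
    u,v=np.array(uv)/k;A=np.array([u*M[2]-M[0],v*M[2]-M[1]]);print(uv,np.linalg.solve(A[:,[0,2]],-A[:,3]-A[:,1]*.317).round(3))
plan([((.45,-.25,.30),65,-20),((.43,.2,.22),40,12)])
E
```

```text
['PlanningError', 'hold_point_z']
(555, 318) [0.588 0.315]
(542, 375) [0.591 0.234]
(467, 413) [0.692 0.214]
(240, 310) [0.59  0.315]
(285, 293) [0.465 0.409]
(232, 335) [0.625 0.245]
TCP [ 0.2178 -0.6384  0.2257] g [ 0.2178 -0.6385  0.2445] clock 0.1
(0.45, -0.25, 0.3) -> [-0.3513, 0.2878, -0.0569] [8.5, -24.1, 38.2] rows 11.0
(0.43, 0.2, 0.22) -> [0.1844, 0.4237, -0.0032] [-19.6, -24.3, -25.6] rows 11.1
```

```bash
python3 -m pendant '[[1,[-0.32,0.265,-0.055],[8,-22,35]],[1,[-0.32,0.265,-0.055],[8,-22,35]],[1,[-0.32,0.265,-0.055],[8,-22,35]],[1,[-0.32,0.265,-0.055],[8,-22,35]],[1,[-0.32,0.265,-0.055],[8,-22,35]],[1,[-0.32,0.265,-0.055],[8,-22,35]],[1,[-0.32,0.265,-0.055],[8,-22,35]],[1,[-0.32,0.265,-0.055],[8,-22,35]],[1,[-0.32,0.265,-0.055],[8,-22,35]],[1,[-0.32,0.265,-0.055],[8,-22,35]]]'
python3 - <<'E'
from h import *
plan([((.43,.0,.25),50,0),((.43,.2,.22),40,12)])
E
```

```text
clock: 0.93
tool_pos: [0.4324, -0.2878, 0.2815]
orientation: [-179.1, 23.1, 163.5]
force: [0.8, -2.2, 0.2]
opening: 0.088
gripper_force: 0.0
TCP [ 0.4324 -0.2878  0.2815] g [ 0.4254 -0.2854  0.2988] clock 0.93
(0.43, 0.0, 0.25) -> [0.0846, 0.2789, 0.0093] [-9.6, -16.9, -14.0] rows 7.0
(0.43, 0.2, 0.22) -> [0.0163, 0.203, 0.0225] [-8.5, -10.0, -8.5] rows 4.9
```

Works as expected. Two legs to the pre-grasp in front of the cap, then a wrist picture.

```bash
python3 -m pendant '[[1,[0.085,0.279,0.009],[-9.6,-16.9,-14]],[1,[0.085,0.279,0.009],[-9.6,-16.9,-14]],[1,[0.085,0.279,0.009],[-9.6,-16.9,-14]],[1,[0.085,0.279,0.009],[-9.6,-16.9,-14]],[1,[0.085,0.279,0.009],[-9.6,-16.9,-14]],[1,[0.085,0.279,0.009],[-9.6,-16.9,-14]],[1,[0.085,0.279,0.009],[-9.6,-16.9,-14]],[1,[0.085,0.279,0.009],[-9.6,-16.9,-14]]]'
python3 - <<'E'
from h import *
import cv2
plan([((.43,.2,.22),40,12)])
np.save('P1.npy',P("wrist"));cv2.imwrite("pics/w1.png",cv2.resize(viewer.snapshot("wrist")[...,::-1],(800,600),interpolation=cv2.INTER_CUBIC))
E
python3 -m pendant '[[1,[0.016,0.203,0.022],[-8.5,-10,-8.5]],[1,[0.016,0.203,0.022],[-8.5,-10,-8.5]],[1,[0.016,0.203,0.022],[-8.5,-10,-8.5]],[1,[0.016,0.203,0.022],[-8.5,-10,-8.5]],[1,[0.016,0.203,0.022],[-8.5,-10,-8.5]],[1,[0.016,0.203,0.022],[-8.5,-10,-8.5]],[1,[0.016,0.203,0.022],[-8.5,-10,-8.5]]]'
python3 - <<'E'
from h import *
import cv2
plan([])
print(sensors.get_obs()['joint_pos'].round(1))
np.save('P2.npy',P("wrist"));cv2.imwrite("pics/w2.png",cv2.resize(viewer.snapshot("wrist")[...,::-1],(800,600),interpolation=cv2.INTER_CUBIC))
a,b=cv2.imread("pics/w1.png"),cv2.imread("pics/w2.png")
cv2.imwrite("pics/w12.png",cv2.resize(np.vstack([a,b]),(400,600)))
E
```

```text
clock: 1.6
tool_pos: [0.4652, -0.0349, 0.2906]
orientation: [178.8, 37.5, -179.9]
force: [0.3, -0.9, 0.2]
opening: 0.0879
gripper_force: 0.0
TCP [ 0.4652 -0.0349  0.2906] g [ 0.4537 -0.0354  0.3055] clock 1.6
(0.43, 0.2, 0.22) -> [0.0666, 0.2368, 0.0581] [-7.0, -12.3, -8.7] rows 6.1
clock: 2.23
tool_pos: [0.4953, 0.1411, 0.351]
orientation: [177.6, 44.9, -168.6]
force: [1.6, -0.5, -0.7]
opening: 0.0875
gripper_force: 0.0
TCP [0.4953 0.1411 0.351 ] g [0.4825 0.1377 0.3643] clock 2.23
[  44.   -24.6  -58.2   54.1  -25.2 -165.4]
```

View pics/w2.png

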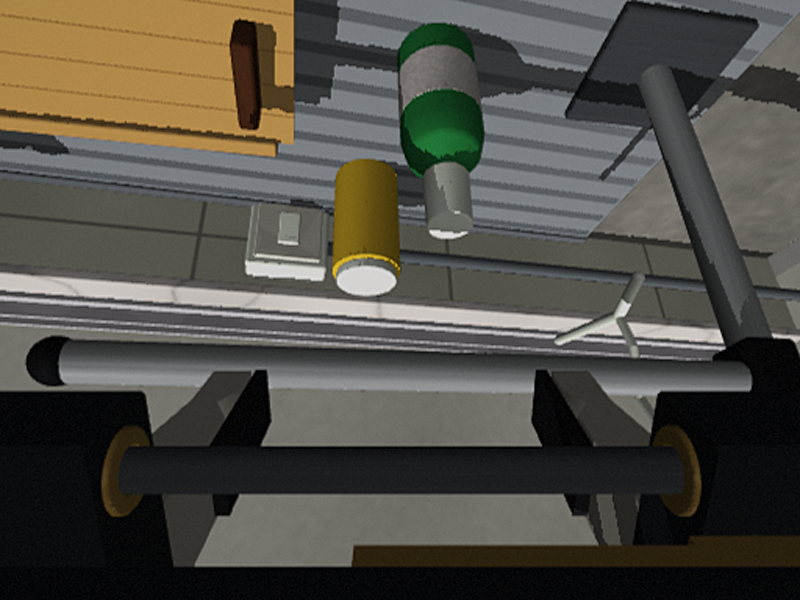

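The wrist view shows the green bottle (cap at (447,205)), the bar at (246,75), the rail arm across at row 365 and the hook at (620,310). Joint 3 is at its limit, so I'll fit the arm's kinematics to find reachable poses.

```bash
cat > kin.py <<'E'
import numpy as np
from scipy.spatial.transform import Rotation as Ro
from scipy.optimize import least_squares
LO=np.array([-176,-82,-58.2,-173.8,-174.7,-.2]);HI=np.array([176,121.7,71.7,95.5,-.2,173.6]);LO[5]=-173.6
try: prm=np.load('prm.npy')
except Exception: prm=np.array([.33,.04,.445,.04,.44,.41])
def fk(q,p):
    H,a1,L1,a3,L2,Lt=p
    e=lambda ax,d:Ro.from_euler(ax,d,degrees=True).as_matrix()
    A=e('z',q[0]);B=A@e('y',q[1]);C=B@e('y',-q[2])   # C: x along forearm
    W=np.array([0,0,H])+A@[a1,0,0]+B@[0,0,L1]+C@[L2,0,a3]
    F=C@e('x',-q[3])@e('y',-q[4])@e('x',-q[5])
    R=F@np.array([[0,0,1],[0,1,0],[-1,0,0.]])
    return W+Lt*R[:,2],R,W
def ik(p,R,seed):
    best=None
    for s in [seed]+[seed+np.random.default_rng(i).normal(0,25,6) for i in range(6)]:
        f=lambda q:np.r_[(fk(q,prm)[0]-p)*1000,Ro.from_matrix(R.T@fk(q,prm)[1]).as_rotvec()*200]
        r=least_squares(f,np.clip(s,LO+.1,HI-.1),bounds=(LO,HI))
        if best is None or r.cost<best.cost-1: best=r
        if best.cost<.5: break
    return best.x,best.cost
E
cat > fit.py <<'E'
from kin import *
from plant import sensors
o=sensors.get_obs()
D=[([-54.654,20.546,.682,0,-70.136,-16.507],[.218,-.639,.227],[180,0,-161.168]),(o['joint_pos'],o['tool_pos'],o['orientation'])]
r=least_squares(lambda p:np.concatenate([fk(np.array(q),p)[0]-t for q,t,_ in D]),prm)
print(r.x.round(4),np.abs(r.fun).max())
for q,t,e in D:
    R=Ro.from_euler('xyz',e,degrees=True).as_matrix();print(np.degrees(Ro.from_matrix(fk(q,r.x)[1].T@R).as_rotvec()).round(1))
np.save('D0.npy',np.r_[D[1][0],D[1][1]])
E
python3 fit.py
```

```text
[ 1.449   0.0716  0.4941 -0.7875  0.7123  0.702 ] 0.15648922366588017
[ -0.   0. -90.]
[ -0.  -0. -90.]
```

```bash
python3 - <<'E'
from h import *
plan([((.46,.10,.32),55,0),((.46,.02,.28),65,-10)])
E
```

```text
TCP [0.4955 0.143  0.3511] g [0.4827 0.1396 0.3644] clock 2.28
(0.46, 0.1, 0.32) -> [0.056, -0.0376, 0.0082] [9.7, 9.6, 9.1] rows 2.3
(0.46, 0.02, 0.28) -> [0.0263, -0.0814, 0.0324] [5.0, 10.0, 8.7] rows 2.2
```

```bash
python3 -m pendant '[[1,[0.056,-0.038,0.008],[9.7,9.6,9.1]],[1,[0.056,-0.038,0.008],[9.7,9.6,9.1]],[1,[0.056,-0.038,0.008],[9.7,9.6,9.1]],[1,[0.056,-0.038,0.008],[9.7,9.6,9.1]]]' >/dev/null
cat > log.py <<'E'
import numpy as np
from plant import sensors
o=sensors.get_obs();D=np.load('D.npy') if __import__('os').path.exists('D.npy') else np.array([np.load('D0.npy'),[-54.654,20.546,.682,0,-70.136,-16.507,.218,-.639,.227]])
np.save('D.npy',np.vstack([D,np.r_[o['joint_pos'],o['tool_pos']]]))
E
python3 log.py
python3 -m pendant '[[1,[0.026,-0.081,0.032],[5,10,8.7]],[1,[0.026,-0.081,0.032],[5,10,8.7]],[1,[0.026,-0.081,0.032],[5,10,8.7]],[1,[0.026,-0.081,0.032],[5,10,8.7]]]'
python3 log.py
sed -i 's/H,a1,L1,a3,L2,Lt=p/H,a1,L1,a3,L2,Lt,d=p/; s/A@\[a1,0,0\]/A@[a1,d,0]/; s/\[\[0,0,1\],\[0,1,0\],\[-1,0,0.\]\]/[[0,0,1],[-1,0,0],[0,-1,0.]]/; s/.44,.41\]/.44,.41,-.19]/' kin.py
cat > fit.py <<'E'
from kin import *
D=np.load('D.npy');p0=np.array([.33,.04,.445,.04,.44,.41,-.19])
r=least_squares(lambda p:np.r_[np.concatenate([fk(d[:6],p)[0]-d[6:] for d in D]),1e-3*(p-p0)],p0)
print(r.x.round(4),np.abs(r.fun).max(),D[:,:6].round(1));np.save('prm.npy',r.x)
from plant import sensors
o=sensors.get_obs();print(np.degrees(Ro.from_matrix(fk(o['joint_pos'],r.x)[1].T@Ro.from_euler('xyz',o['orientation'],degrees=True).as_matrix()).as_rotvec()).round(2))
E
python3 fit.py
```

```text
clock: 2.95
tool_pos: [0.4677, 0.0134, 0.2621]
orientation: [179.9, 24.9, 169.6]
force: [-0.8, 1.2, 0.6]
opening: 0.0878
gripper_force: 0.0
[ 2.8076  0.543  -0.1375 -1.9597  0.8673  0.315  -0.1719] 0.04496221905222622 [[  44.2  -24.5  -58.2   54.3  -25.2 -165.6]
 [ -54.7   20.5    0.7    0.   -70.1  -16.5]
 [  52.5  -22.2  -54.8   42.   -42.7 -170.6]
 [  40.5  -17.1  -48.8   27.3  -45.3 -158. ]]
[-0. -0. -0.]
```

```bash

python3 -m pendant '[[1,[0,-0.1,-0.08],[0,20,0]],[1,[0,-0.1,-0.08],[0,20,0]],[1,[0,-0.1,-0.08],[0,20,0]],[1,[0,-0.1,-0.08],[0,20,0]]]' >/dev/null; python3 log.py
python3 -m pendant '[[1,[0,-0.08,-0.06],[15,0,15]],[1,[0,-0.08,-0.06],[15,0,15]],[1,[0,-0.08,-0.06],[15,0,15]],[1,[0,-0.08,-0.06],[15,0,15]]]' >/dev/null; python3 log.py
python3 -m pendant '[[1,[-0.08,-0.08,0],[-15,-15,15]],[1,[-0.08,-0.08,0],[-15,-15,15]],[1,[-0.08,-0.08,0],[-15,-15,15]],[1,[-0.08,-0.08,0],[-15,-15,15]]]' >/dev/null; python3 log.py
python3 -m pendant '[[1,[0.02,0.12,0],[-20,-10,-15]],[1,[0.02,0.12,0],[-20,-10,-15]],[1,[0.02,0.12,0],[-20,-10,-15]],[1,[0.02,0.12,0],[-20,-10,-15]]]'; python3 log.py
cat > kin.py <<'E'
import numpy as np
from scipy.spatial.transform import Rotation as Ro
from scipy.optimize import least_squares
LO=np.array([-176,-82,-58.2,-173.8,-174.7,-173.6]);HI=np.array([176,121.7,71.7,95.5,-.2,173.6])
T=np.array([[0,0,1],[-1,0,0],[0,-1,0.]])
try: prm=np.load('prm.npy')
except Exception: pass
def fk(q,p=None):  # position is linear in the link offsets
    e=lambda ax,d:Ro.from_euler(ax,d,degrees=True).as_matrix()
    A=e('z',q[0]);B=A@e('y',q[1]);C=B@e('y',-q[2]);E=C@e('x',-q[3]);G=E@e('y',-q[4]);F=G@e('x',-q[5])
    J=np.c_[[0,0,1.],A[:,0],A[:,1],B[:,0],B[:,2],C[:,0],C[:,2],E[:,1],E[:,2],G[:,0],G[:,2]]
    return (J if p is None else J@p),F@T
def ik(p,R,seed):
    best=None
    for s in [seed]+[seed+np.random.default_rng(i).normal(0,25,6) for i in range(6)]:
        f=lambda q:np.r_[(fk(q,prm)[0]-p)*1000,Ro.from_matrix(R.T@fk(q,prm)[1]).as_rotvec()*200]
        r=least_squares(f,np.clip(s,LO+.1,HI-.1),bounds=(LO,HI))
        if best is None or r.cost<best.cost-1: best=r
        if best.cost<.5: break
    return best.x,best.cost
E
cat > fit.py <<'E'
from kin import *
D=np.load('D.npy')
p0=np.array([.33,.04,-.19,0,.445,.44,.04,0,0,.41,0])
A=np.vstack([fk(d[:6])[0] for d in D]);b=D[:,6:].ravel()-A@p0
l=1e-3;x=p0+np.linalg.lstsq(np.vstack([A,l*np.eye(11)]),np.r_[b,np.zeros(11)],rcond=None)[0]
print(x.round(4),np.abs(A@x-D[:,6:].ravel()).max());np.save('prm.npy',x)
print(D[:,:6].round(1))
E
python3 fit.py
```

```text
clock: 4.28
tool_pos: [0.4938, -0.1459, 0.4252]
orientation: [161.4, 35.9, 155.6]
force: [-1.3, -1.1, -0.6]
opening: 0.0877
gripper_force: 0.0
[ 1.988e-01  8.000e-04 -0.000e+00 -7.000e-04  6.019e-01  4.634e-01
  1.000e-04 -1.918e-01 -1.000e-04  3.781e-01  2.000e-04] 3.910712533711225e-05
[[  44.2  -24.5  -58.2   54.3  -25.2 -165.6]
 [ -54.7   20.5    0.7    0.   -70.1  -16.5]
 [  52.5  -22.2  -54.8   42.   -42.7 -170.6]
 [  40.5  -17.1  -48.8   27.3  -45.3 -158. ]
 [  18.5  -11.1  -21.3    2.2  -75.4 -118.9]
 [  19.5  -10.6  -20.2   14.6  -85.5 -137.5]
 [  -1.4  -15.7  -21.    10.6  -63.1 -129.9]
 [   5.4  -22.1  -27.2    0.   -45.  -113.8]]
```

The kinematic model now fits to 0.04 mm. Next I check which leaning poses are reachable.

```bash
cat > scan.py <<'E'
from kin import *
from h import pose
from plant import sensors
q0=np.array(sensors.get_obs()['joint_pos'])
def tab(name,g,ts,ss):
    print(name,g)
    for t in ts:
        print(t,end=': ')
        for s in ss:
            R=pose(t,s);q,c=ik(np.array(g)+.0188*R[:,2],R,q0)
            print(f"{s}:"+("ok%d" % min((q-LO).min(),(HI-q).min()) if c<.5 else "--"),end=' ')
        print()
if __name__=="__main__":
    tab("cap",(.603,.208,.175),(35,45,50,55),(-40,-20,0,20,40,60))
    tab("front",(.44,.2,.19),(45,50,55),(-40,-20,0,20,40,60))
    tab("place",(.43,-.09,.19),(45,50,55),(-80,-60,-40,-20,0,20,40,60))
    tab("bar",(.589,.064,.108),(40,50,60),(-10,0,10))
    tab("bar2",(.58,.24,.108),(40,50,60),(-10,0,10))
E
python3 scan.py
```

```text
cap (0.603, 0.208, 0.175)
35: -40:-- -20:-- 0:-- 20:-- 40:ok25 60:ok41 
45: -40:-- -20:-- 0:-- 20:-- 40:ok13 60:ok40 
50: -40:-- -20:-- 0:-- 20:-- 40:ok12 60:ok38 
55: -40:-- -20:-- 0:-- 20:-- 40:ok15 60:ok37 
front (0.44, 0.2, 0.19)
45: -40:-- -20:-- 0:-- 20:-- 40:-- 60:ok25 
50: -40:-- -20:-- 0:-- 20:-- 40:-- 60:ok24 
55: -40:-- -20:-- 0:-- 20:-- 40:-- 60:ok22 
place (0.43, -0.09, 0.19)
45: -80:-- -60:-- -40:-- -20:-- 0:-- 20:ok19 40:ok28 60:ok36 
50: -80:-- -60:-- -40:-- -20:-- 0:-- 20:ok15 40:ok28 60:ok36 
55: -80:-- -60:-- -40:-- -20:-- 0:-- 20:ok13 40:ok27 60:ok35 
bar (0.589, 0.064, 0.108)
40: -10:-- 0:-- 10:ok10 
50: -10:-- 0:-- 10:-- 
60: -10:-- 0:-- 10:-- 
bar2 (0.58, 0.24, 0.108)
40: -10:-- 0:-- 10:-- 
50: -10:-- 0:-- 10:-- 
60: -10:-- 0:-- 10:--
```

```bash
cat > scan2.py <<'E'
from kin import *
import h
q0=np.array([20,-10,-20,10,-70,50.])
def sol(g,t,s,flip=1):
    R=h.pose(t,s)@np.diag([-1,-1,1.] if flip else [1,1,1.]);return ik(np.array(g)+.0188*R[:,2],R,q0)
def tab(name,g,ts,ss):
    print(name,g)
    for t in ts:
        print(t,end=': ')
        for s in ss:
            q,c=sol(g,t,s)
            print(f"{s}:"+("ok%d" % min((q-LO).min(),(HI-q).min()) if c<.5 else "--"),end=' ')
        print()
if __name__=="__main__":
    S=(-60,-30,-15,0,15,30,45)
    tab("cap",(.603,.208,.175),(35,45,55),S)
    tab("front",(.44,.2,.19),(45,55),S)
    tab("place",(.43,-.09,.19),(45,55),S)
    tab("bar",(.589,.064,.108),(40,50,60),(-10,0,10))
    tab("bar2",(.58,.24,.108),(40,50,60),(-10,0,10))
    for a in [((.603,.208,.175),45,15),((.43,-.09,.19),45,15),((.58,.24,.108),50,3)]: print(sol(*a)[0].round(0))
E
python3 scan2.py
```

```text
cap (0.603, 0.208, 0.175)
35: -60:ok24 -30:ok1 -15:-- 0:-- 15:-- 30:-- 45:-- 
45: -60:ok26 -30:ok5 -15:-- 0:-- 15:-- 30:-- 45:ok21 
55: -60:ok29 -30:ok11 -15:ok5 0:-- 15:-- 30:-- 45:ok22 
front (0.44, 0.2, 0.19)
45: -60:ok15 -30:-- -15:-- 0:-- 15:-- 30:-- 45:-- 
55: -60:ok17 -30:ok1 -15:-- 0:-- 15:-- 30:-- 45:ok0 
place (0.43, -0.09, 0.19)
45: -60:-- -30:-- -15:-- 0:-- 15:ok12 30:-- 45:-- 
55: -60:-- -30:-- -15:-- 0:-- 15:ok4 30:ok22 45:ok0 
bar (0.589, 0.064, 0.108)
40: -10:-- 0:-- 10:-- 
50: -10:-- 0:-- 10:-- 
60: -10:-- 0:-- 10:-- 
bar2 (0.58, 0.24, 0.108)
40: -10:-- 0:-- 10:-- 
50: -10:-- 0:-- 10:-- 
60: -10:ok0 0:-- 10:-- 
[ 19.   7. -28. -87.  -0. 174.]
[ -1. -15. -46. -37. -19. 136.]
[ 32.  13. -55.  95. -20. -33.]
```

```bash
cat > gik.py <<'E'
from kin import *
import h
def allik(p,R,n=30,seed=0):
    rng=np.random.default_rng(seed);out=[]
    for i in range(n):
        s=rng.uniform(LO,HI);s[0]=rng.uniform(-60,100);s[1]=rng.uniform(-50,40);s[2]=rng.uniform(-58,20)
        f=lambda q:np.r_[(fk(q,prm)[0]-p)*1000,(fk(q,prm)[1]-R).ravel()*200]
        r=least_squares(f,s,bounds=(LO,HI),max_nfev=40)
        if r.cost<.05 and not any(np.abs(r.x-o).max()<2 for o in out): out.append(r.x)
    return out
def g2(g,t,s,flip):
    R=h.pose(t,s)@np.diag([-1,-1,1.] if flip else [1,1,1.]);return np.array(g)+.0188*R[:,2],R
E
cat > s3.py <<'E'
from gik import *
for name,g,ts,ss in [("bar",(.589,.064,.108),(35,45,55),(-5,5)),("bar2",(.58,.24,.108),(35,45,55),(-5,5)),("cap",(.603,.208,.175),(35,45),(-20,0,20,40,60))]:
    for t in ts:
        for s in ss:
            for fl in (0,1):
                for q in allik(*g2(g,t,s,fl)): print(name,t,s,fl,q.round(0).astype(int),"margin",int(min((q-LO).min(),(HI-q).min())))
E
time python3 s3.py
```

```text
bar 35 -5 0 [ -19   17  -56 -161  -39   83] margin 1
bar 35 -5 1 [ -19   17  -56 -161  -39  -97] margin 1
bar 35 5 0 [ -20   14  -46 -136  -30   65] margin 12
bar 35 5 1 [ -20   14  -46 -136  -30 -115] margin 12
cap 35 40 0 [  9   9 -25 -78 -26   6] margin 25
cap 35 60 0 [  2  15 -17 -70 -47  14] margin 41
cap 35 60 1 [   2   15  -17  -70  -47 -166] margin 7
cap 45 40 0 [ 27   7 -28 -40 -14 -41] margin 13
cap 45 40 1 [ 27   7 -28 -40 -14 139] margin 13
cap 45 60 0 [ 13  12 -16 -53 -41  -7] margin 40
cap 45 60 1 [ 13  12 -16 -53 -41 173] margin 0
real	0m37.601s
user	0m38.108s
sys	0m0.032s
```

```bash
cat > s4.py <<'E'
from gik import *
for name,g,ts,ss in [("bar",(.589,.064,.108),(35,45,55),(10,20,30,40,60,90)),("bar2",(.58,.24,.108),(35,45,55),(20,30,40,60,90)),("front",(.44,.2,.19),(45,),(40,60,80)),("place",(.43,-.09,.19),(45,),(0,20,40,60))]:
    for t in ts:
        for s in ss:
                for q in allik(*g2(g,t,s,0),n=14): print(name,t,s,q.round(0).astype(int),"margin",int(min((q-LO)[:5].min(),(HI-q)[:5].min())))
E
time python3 s4.py
```

```text
bar 35 10 [ -18   13  -41 -123  -27   53] margin 17
bar 35 20 [ -15   14  -35 -104  -29   38] margin 23
bar 35 30 [-15  15 -31 -92 -35  32] margin 27
bar 35 40 [-15  18 -26 -82 -43  29] margin 31
bar 35 60 [-15  23 -17 -69 -58  30] margin 41
bar 35 90 [-11  33  -1 -55 -79  34] margin 56
bar 45 20 [ 14  10 -33 -57  -5 -29] margin 5
bar 45 30 [  3  11 -28 -65 -21  -7] margin 20
bar 45 40 [ -2  13 -25 -64 -32   3] margin 31
bar 45 60 [ -7  19 -17 -58 -50  14] margin 41
bar 45 90 [ -6  29  -3 -48 -72  27] margin 54
bar 55 30 [ 18  10 -33 -30 -13 -52] margin 13
bar 55 40 [ 11  12 -26 -40 -26 -28] margin 25
bar 55 60 [  3  17 -18 -44 -44  -3] margin 40
bar 55 90 [  1  25  -6 -39 -65  19] margin 52
bar2 35 20 [  -2   17  -43 -141  -29   67] margin 14
bar2 35 30 [   2   15  -34 -115  -25   44] margin 24
bar2 35 40 [  4  16 -29 -98 -29  32] margin 28
bar2 35 60 [  3  20 -21 -79 -44  26] margin 36
bar2 35 90 [  4  30  -6 -62 -68  29] margin 52
bar2 45 40 [ 26  13 -27 -60 -12 -21] margin 11
bar2 45 60 [ 14  17 -20 -62 -35   3] margin 35
bar2 45 90 [ 10  26  -7 -53 -61  19] margin 51
bar2 55 60 [ 25  15 -21 -41 -30 -23] margin 30
bar2 55 90 [ 18  23  -9 -42 -55   6] margin 49
front 45 60 [ 18  -4 -33 -52 -37 -12] margin 25
front 45 80 [ 10   4 -24 -53 -57   9] margin 34
place 45 20 [-14 -11 -39 -49 -31 -21] margin 19
place 45 40 [-28  -1 -29 -53 -55   7] margin 28
place 45 60 [-29   8 -21 -49 -69  21] margin 36
real	0m14.311s
user	0m14.758s
sys	0m0.080s
```

```bash
cat >> h.py <<'E'
def path(wps,roll=0,q=None,verbose=True):
    """check legs by IK continuation; wps (g,t,psi[,flip]); prints rows to type"""
    import kin
    from scipy.optimize import least_squares
    o=sensors.get_obs();p=np.array(o['tool_pos']);R=Ro.from_euler('xyz',o['orientation'],degrees=True).as_matrix()
    q=np.array(o['joint_pos']) if q is None else q
    print("TCP",p.round(4),"g",(p-.0188*R[:,2]).round(4),"q",q.round(0).astype(int),"clock",round(o['clock'],2))
    for w in wps:
        g,t,s=w[:3];R2=pose(t,s)@Ro.from_euler('z',w[3] if len(w)>3 else 0,degrees=True).as_matrix();p2=np.array(g)+.0188*R2[:,2]
        sh=R.T@(p2-p);rv=Ro.from_matrix(R.T@R2).as_rotvec();n=int(max(np.linalg.norm(sh)/.0417,np.degrees(np.linalg.norm(rv))/7.16))+1
        bad=[];mx=0
        for i in range(1,n+1):
            pi=p+R@sh*i/n;Ri=R@Ro.from_rotvec(rv*i/n).as_matrix()
            f=lambda x:np.r_[(kin.fk(x,kin.prm)[0]-pi)*1000,(kin.fk(x,kin.prm)[1]-Ri).ravel()*200]
            r=least_squares(f,np.clip(q,kin.LO+.01,kin.HI-.01),bounds=(kin.LO,kin.HI))
            if r.cost>.5: bad.append((i,round(r.cost)))
            mx=max(mx,np.abs(r.x-q).max());q=r.x
        print(g,t,s,"->",sh.round(4).tolist(),np.degrees(rv).round(1).tolist(),"rows",n,"bad",bad,"maxstep",round(mx),"q",q.round(0).astype(int))
        p,R=p2,R2
E
python3 - <<'E'
from h import *
S,D,W=P("scene"),P("side"),np.load("P2.npy");k=1.5625
for n,a,b,c in [("cap",(478,364),(295,343),(448,200)),("bar",(434,347),(358,342),(246,75))]:
    X,e=tri([(S,a[0]/k,a[1]/k),(D,b[0]/k,b[1]/k),(W,c[0]/k,c[1]/k)]);print(n,X.round(3),round(e,1))
for n,c,z in [("box -x? edge",(295,145),.092),("bar end",(248,127),.118),("bar end2",(240,22),.118),("bottle base",(435,25),.03),("succ",(0,0),0.03)]: print(n,atz(W,c[0]/k,c[1]/k,z).round(3))
g=np.array([.604,.208,.178]);d=pose(35,40)[:,2]
path([(tuple((g-.2*d).round(3)),45,40),(tuple((g-.13*d).round(3)),35,40),(tuple(g),35,40)])
path([((.48,.0,.28),55,60),(tuple((g-.13*d).round(3)),35,40),(tuple(g),35,40)])
E
```

```text
cap [0.603 0.206 0.176] 2.5
bar [0.589 0.065 0.105] 1.9
box -x? edge [0.664 0.1  ]
bar end [0.625 0.067]
bar end2 [0.543 0.064]
bottle base [0.581 0.197]
succ [ 0.626 -0.113]
TCP [ 0.4938 -0.1459  0.4252] g [ 0.4818 -0.147   0.4397] q [   5  -22  -27    0  -45 -114] clock 4.28
(np.float64(0.478), np.float64(0.103), np.float64(0.293)) 45 40 -> [0.1758, 0.2032, 0.1236] [-24.4, -0.0, -48.9] rows 8 bad [] maxstep 11 q [ 26 -18 -38 -22 -28 -60]
(np.float64(0.522), np.float64(0.14), np.float64(0.253)) 35 40 -> [-0.0156, 0.0001, 0.0686] [0.0, -10.0, -0.0] rows 2 bad [] maxstep 26 q [  9  -7 -31 -60 -29 -15]
(np.float64(0.604), np.float64(0.208), np.float64(0.178)) 35 40 -> [0.0003, -0.0006, 0.1303] [0.0, 0.0, 0.0] rows 4 bad [] maxstep 5 q [  9   9 -24 -77 -25   5]
TCP [ 0.4938 -0.1459  0.4252] g [ 0.4818 -0.147   0.4397] q [   5  -22  -27    0  -45 -114] clock 4.28
(0.48, 0.0, 0.28) 55 60 -> [0.1525, 0.1026, 0.1272] [-32.7, 11.6, -66.4] rows 11 bad [] maxstep 12 q [ -3  -3 -18 -35 -63 -14]
(np.float64(0.522), np.float64(0.14), np.float64(0.253)) 35 40 -> [-0.1067, 0.0284, 0.102] [14.2, -19.8, 14.2] rows 4 bad [] maxstep 9 q [  9  -7 -31 -60 -29 -15]
(np.float64(0.604), np.float64(0.208), np.float64(0.178)) 35 40 -> [0.0003, -0.0006, 0.1303] [0.0, 0.0, 0.0] rows 4 bad [] maxstep 5 q [  9   9 -24 -77 -25   5]
```

The wrist view confirms the cap at (0.603, 0.207, 0.176). Going to pre-grasp.

```bash
python3 -m pendant '[[1,[0.176,0.203,0.124],[-24.4,0,-48.9]],[1,[0.176,0.203,0.124],[-24.4,0,-48.9]],[1,[0.176,0.203,0.124],[-24.4,0,-48.9]],[1,[0.176,0.203,0.124],[-24.4,0,-48.9]],[1,[0.176,0.203,0.124],[-24.4,0,-48.9]],[1,[0.176,0.203,0.124],[-24.4,0,-48.9]],[1,[0.176,0.203,0.124],[-24.4,0,-48.9]],[1,[0.176,0.203,0.124],[-24.4,0,-48.9]],[1,[0.176,0.203,0.124],[-24.4,0,-48.9]],[1,[0.176,0.203,0.124],[-24.4,0,-48.9]]]'
python3 -m pendant '[[1,[-0.016,0,0.068],[0,-10,0]],[1,[-0.016,0,0.068],[0,-10,0]],[1,[-0.016,0,0.068],[0,-10,0]],[1,[-0.016,0,0.068],[0,-10,0]],[1,[-0.016,0,0.068],[0,-10,0]]]'
python3 - <<'E'
from h import *
import cv2
path([((.603,.207,.177),35,40),((.590,.196,.197),35,40),((.47,.17,.21),35,50),((.435,.0,.21),35,60),((.435,-.115,.20),35,60)])
np.save('P3.npy',P("wrist"));cv2.imwrite("pics/w3.png",cv2.resize(viewer.snapshot("wrist")[...,::-1],(640,480),interpolation=cv2.INTER_CUBIC))
E
```

```text
clock: 5.12
tool_pos: [0.4898, 0.107, 0.2796]
orientation: [179.7, 44.8, -140.8]
force: [-0.4, 0.5, 1.3]
opening: 0.0882
gripper_force: 0.0
clock: 5.53
tool_pos: [0.5359, 0.1428, 0.2405]
orientation: [179.5, 54.7, -141.5]
force: [0.6, -0.6, -0.4]
opening: 0.0876
gripper_force: 0.0
TCP [0.5359 0.1428 0.2405] g [0.524  0.1331 0.2513] q [  9  -7 -31 -59 -28 -16] clock 5.53
(0.603, 0.207, 0.177) 35 40 -> [-0.0017, 0.0077, 0.131] [-0.7, -0.3, -0.9] rows 4 bad [] maxstep 5 q [  9   9 -25 -77 -26   5]
(0.59, 0.196, 0.197) 35 40 -> [-0.0066, -0.0001, -0.0254] [0.0, 0.0, 0.0] rows 1 bad [] maxstep 6 q [ 10   5 -26 -73 -25  -1]
(0.47, 0.17, 0.21) 35 50 -> [0.0518, 0.0599, -0.0966] [-8.2, -0.0, -5.7] rows 3 bad [] maxstep 5 q [  3  -4 -33 -69 -40   6]
(0.435, 0.0, 0.21) 35 60 -> [0.0877, -0.0798, -0.1253] [-8.2, 0.0, -5.7] rows 5 bad [] maxstep 8 q [-27   6 -25 -60 -71  25]
(0.435, -0.115, 0.2) 35 60 -> [0.0653, -0.0575, -0.0758] [0.0, 0.0, 0.0] rows 3 bad [] maxstep 4 q [-39  14 -18 -56 -79  31]
```

View pics/w3.png

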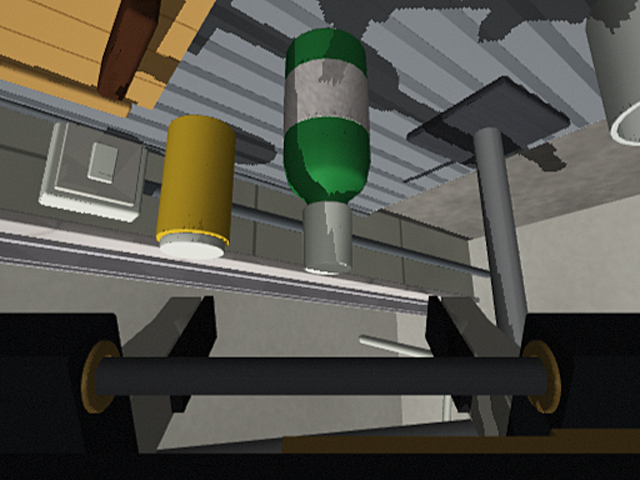

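Cap at (328,237) sits nearly on the fingers' mid-line (col 321). Grasp and lift.

```bash
python3 -m pendant '[[1,[-0.002,0.008,0.131],[0,0,0]],[1,[-0.002,0.008,0.131],[0,0,0]],[1,[-0.002,0.008,0.131],[0,0,0]],[1,[-0.002,0.008,0.131],[0,0,0]],[1,[-0.002,0.008,0.131],[0,0,0]],[1,[-0.002,0.008,0.131],[0,0,0]]]'
python3 -m pendant '[[-1,[0,0,0],[0,0,0]],[-1,[0,0,0],[0,0,0]],[-1,[0,0,0],[0,0,0]],[-1,[0,0,0],[0,0,0]],[-1,[0,0,0],[0,0,0]],[-1,[0,0,0],[0,0,0]],[-1,[0,0,0],[0,0,0]],[-1,[0,0,0],[0,0,0]]]'
```

```text
clock: 6.08
tool_pos: [0.6124, 0.2173, 0.1674]
orientation: [179.5, 54.5, -141.3]
force: [0.3, -0.3, 0.2]
opening: 0.0873
gripper_force: 0.0
clock: 6.75
tool_pos: [0.6136, 0.218, 0.1684]
orientation: [179.4, 54.7, -141.3]
force: [-0.1, -0.3, 0.7]
opening: 0.0397
gripper_force: 0.3
```

```bash
python3 -m pendant '[[-1,[0,0,0],[0,0,0]],[-1,[0,0,0],[0,0,0]],[-1,[0,0,0],[0,0,0]],[-1,[0,0,0],[0,0,0]],[-1,[-0.011,0,-0.016],[0,0,0]],[-1,[-0.011,0,-0.016],[0,0,0]],[-1,[-0.011,0,-0.016],[0,0,0]]]'
python3 - <<'E'
from h import *
path([((.47,.17,.21),35,50),((.435,.0,.21),35,60),((.435,-.115,.20),35,60)])
E
```

```text
clock: 7.33
tool_pos: [0.6079, 0.2144, 0.1868]
orientation: [179.5, 54.7, -141.2]
force: [-0.3, 0.1, -2.8]
opening: 0.0321
gripper_force: 29.7
TCP [0.6079 0.2144 0.1868] g [0.5961 0.2046 0.1977] q [ 13   6 -25 -71 -23  -5] clock 7.33
(0.47, 0.17, 0.21) 35 50 -> [0.0594, 0.0558, -0.1047] [-8.6, -0.3, -6.4] rows 4 bad [] maxstep 4 q [  3  -4 -33 -69 -40   6]
(0.435, 0.0, 0.21) 35 60 -> [0.0877, -0.0798, -0.1253] [-8.2, 0.0, -5.7] rows 5 bad [] maxstep 8 q [-27   6 -25 -60 -71  25]
(0.435, -0.115, 0.2) 35 60 -> [0.0653, -0.0575, -0.0758] [0.0, 0.0, 0.0] rows 3 bad [] maxstep 4 q [-39  14 -18 -56 -79  31]
```

```bash
python3 -m pendant '[[-1,[0.007,0.007,-0.013],[-1,0,-0.8]],[-1,[0.015,0.014,-0.026],[-2.1,0,-1.6]],[-1,[0.022,0.021,-0.039],[-3.2,0,-2.4]],[-1,[0.03,0.028,-0.052],[-4.3,0,-3.2]],[-1,[0.037,0.035,-0.065],[-5.4,0,-4]],[-1,[0.045,0.042,-0.078],[-6.5,0,-4.8]],[-1,[0.052,0.049,-0.092],[-7.5,0,-5.6]],[-1,[0.059,0.056,-0.105],[-8.6,-0.3,-6.4]],[-1,[0.059,0.056,-0.105],[-8.6,-0.3,-6.4]],[-1,[0.059,0.056,-0.105],[-8.6,-0.3,-6.4]]]'
python3 -m pendant '[[-1,[0.009,-0.008,-0.012],[-0.8,0,-0.6]],[-1,[0.02,-0.018,-0.029],[-1.9,0,-1.3]],[-1,[0.031,-0.028,-0.044],[-2.9,0,-2]],[-1,[0.042,-0.038,-0.06],[-3.9,0,-2.7]],[-1,[0.053,-0.048,-0.076],[-5,0,-3.4]],[-1,[0.064,-0.058,-0.092],[-6,0,-4.2]],[-1,[0.075,-0.068,-0.107],[-7,0,-4.9]],[-1,[0.083,-0.076,-0.119],[-7.8,0,-5.4]],[-1,[0.088,-0.08,-0.125],[-8.2,0,-5.7]],[-1,[0.088,-0.08,-0.125],[-8.2,0,-5.7]]]'
python3 - <<'E'
from h import *
path([((.435,-.115,.20),35,60),((.435,-.115,.183),35,60)])
E
```

```text
clock: 8.17
tool_pos: [0.48, 0.1813, 0.199]
orientation: [179.9, 55.0, -130.3]
force: [0.7, 0.2, -1.5]
opening: 0.0323
gripper_force: 29.7
clock: 9.0
tool_pos: [0.444, 0.0114, 0.1981]
orientation: [179.8, 55.0, -120.4]
force: [0.2, 0.6, -2.9]
opening: 0.0322
gripper_force: 29.8
TCP [0.444  0.0114 0.1981] g [ 0.4362 -0.0019  0.2089] q [-27   6 -25 -60 -71  25] clock 9.0
(0.435, -0.115, 0.2) 35 60 -> [0.0636, -0.0559, -0.0755] [-0.1, -0.0, -0.2] rows 3 bad [] maxstep 4 q [-39  14 -18 -56 -79  31]
(0.435, -0.115, 0.183) 35 60 -> [0.0139, 0.0, 0.0098] [0.0, 0.0, 0.0] rows 1 bad [] maxstep 2 q [-39  15 -18 -56 -78  33]
```

```bash
python3 -m pendant '[[-1,[0.01,-0.009,-0.012],[0,0,0]],[-1,[0.022,-0.019,-0.026],[0,0,0]],[-1,[0.034,-0.03,-0.04],[0,0,0]],[-1,[0.046,-0.04,-0.054],[0,0,0]],[-1,[0.056,-0.05,-0.066],[0,0,0]],[-1,[0.064,-0.056,-0.076],[0,0,0]],[-1,[0.068,-0.056,-0.073],[0,0,0]],[-1,[0.074,-0.056,-0.069],[0,0,0]],[-1,[0.077,-0.056,-0.066],[0,0,0]],[-1,[0.077,-0.056,-0.066],[0,0,0]]]'
python3 -m pendant '[[-1,[0.0012,0,0.0008],[0,0,0]],[-1,[0.0025,0,0.0018],[0,0,0]],[-1,[0.0025,0,0.0018],[0,0,0]]]'

```

```text
clock: 9.83
tool_pos: [0.4416, -0.0986, 0.1727]
orientation: [179.6, 55.0, -120.4]
force: [0.5, -0.2, -3.1]
opening: 0.0321
gripper_force: 29.8
clock: 10.08
tool_pos: [0.442, -0.0995, 0.1706]
orientation: [179.8, 55.0, -120.2]
force: [-0.6, 0.2, -1.8]
opening: 0.032
gripper_force: 29.8
```

```bash
python3 -m pendant '[[-1,[0.001,0,0.0007],[0,0,0]],[-1,[0.002,0,0.0014],[0,0,0]],[-1,[0.002,0,0.0014],[0,0,0]],[-1,[0.002,0,0.0014],[0,0,0]]]'
python3 -m pendant '[[-0.2,[0,0,0],[0,0,0]],[-0.1,[0,0,0],[0,0,0]],[0,[0,0,0],[0,0,0]],[0.3,[0,0,0],[0,0,0]],[1,[0,0,0],[0,0,0]],[1,[0,0,0],[0,0,0]],[1,[0,0,0],[0,0,0]],[1,[0,0,0],[0,0,0]]]'
python3 - <<'E'
from h import *
R=pose(35,60);g=sensors.get_obs()['tool_pos']-.0188*R[:,2];d=R[:,2]
path([(tuple((g-.1*d+[0,0,.02]).round(3)),35,60),((.43,-.1,.33),35,50),((.47,.03,.24),35,20),((.53,.046,.16),35,20)])
E
```

```text
clock: 10.42
tool_pos: [0.4421, -0.0999, 0.1684]
orientation: [179.9, 55.0, -120.3]
force: [-0.0, -0.1, -1.7]
opening: 0.0322
gripper_force: 29.8
clock: 11.08
tool_pos: [0.442, -0.0999, 0.1682]
orientation: [179.8, 55.0, -120.3]
force: [-0.1, -0.6, 0.5]
opening: 0.0716
gripper_force: 0.0
TCP [ 0.442  -0.0999  0.1682] g [ 0.4343 -0.1132  0.179 ] q [-39  16 -19 -56 -77  33] clock 11.08
(np.float64(0.393), np.float64(-0.184), np.float64(0.256)) 35 60 -> [-0.0161, 0.0003, -0.1113] [-0.1, -0.0, -0.2] rows 3 bad [] maxstep 4 q [-47  12 -12 -52 -89  29]
(0.43, -0.1, 0.33) 35 50 -> [-0.1128, 0.0073, 0.0321] [8.2, 0.0, 5.7] rows 3 bad [] maxstep 7 q [-38  -2 -16 -56 -81  10]
(0.47, 0.03, 0.24) 35 20 -> [0.003, 0.0452, 0.1526] [24.6, -0.0, 17.2] rows 5 bad [(5, 70)] maxstep 19 q [ 11 -17 -43 -51 -12 -35]
(0.53, 0.046, 0.16) 35 20 -> [0.0301, -0.0055, 0.0966] [0.0, 0.0, 0.0] rows 3 bad [(1, 1), (2, 39), (3, 208)] maxstep 7 q [ 17  -3 -41 -55   0 -33]
```

```bash
python3 - <<'E'
from h import *
path([((.393,-.184,.256),35,60),((.43,-.1,.33),35,50),((.50,.0,.22),35,40),((.535,.043,.17),35,20),((.582,.063,.128),35,20),((.582,.063,.116),35,20),((.572,.263,.116),35,20),((.574,.22,.116),35,20),((.53,.20,.16),35,20)])
E
```

```text
TCP [ 0.442  -0.0999  0.1682] g [ 0.4343 -0.1132  0.179 ] q [-39  16 -19 -56 -77  33] clock 11.08
(0.393, -0.184, 0.256) 35 60 -> [-0.0161, 0.0003, -0.1113] [-0.1, -0.0, -0.2] rows 3 bad [] maxstep 4 q [-47  12 -12 -52 -89  29]
(0.43, -0.1, 0.33) 35 50 -> [-0.1128, 0.0073, 0.0321] [8.2, 0.0, 5.7] rows 3 bad [] maxstep 7 q [-38  -2 -16 -56 -81  10]
(0.5, 0.0, 0.22) 35 40 -> [0.0205, 0.008, 0.1625] [8.2, 0.0, 5.7] rows 4 bad [] maxstep 7 q [-21   0 -28 -66 -52  11]
(0.535, 0.043, 0.17) 35 20 -> [0.0103, 0.0052, 0.0725] [16.4, -0.0, 11.5] rows 3 bad [] maxstep 10 q [ -8   0 -36 -83 -23  10]
(0.582, 0.063, 0.128) 35 20 -> [0.0051, 0.0027, 0.0659] [0.0, 0.0, 0.0] rows 2 bad [] maxstep 10 q [-12  10 -34 -99 -26  29]
(0.582, 0.063, 0.116) 35 20 -> [0.0098, 0.0, 0.0069] [0.0, 0.0, 0.0] rows 1 bad [] maxstep 6 q [ -14   12  -35 -102  -28   35]
(0.572, 0.263, 0.116) 35 20 -> [-0.0338, 0.1914, 0.0483] [0.0, 0.0, 0.0] rows 5 bad [] maxstep 11 q [   1   16  -45 -145  -28   70]
(0.574, 0.22, 0.116) 35 20 -> [0.0074, -0.0411, -0.0105] [0.0, 0.0, 0.0] rows 2 bad [] maxstep 6 q [  -3   14  -42 -134  -26   60]
(0.53, 0.2, 0.16) 35 20 -> [-0.0084, -0.0037, -0.0647] [0.0, 0.0, 0.0] rows 2 bad [] maxstep 19 q [   7    2  -38 -111  -11   28]
```

```bash
python3 -m pendant '[[1,[0,0,-0.02],[0,0,0]],[1,[0,0,-0.04],[0,0,0]],[1,[-0.016,0,-0.111],[0,0,0]],[1,[-0.016,0,-0.111],[0,0,0]],[1,[-0.016,0,-0.111],[0,0,0]]]'
python3 -m pendant '[[0.1,[-0.113,0.007,0.032],[8.2,0,5.7]],[0.1,[-0.113,0.007,0.032],[8.2,0,5.7]],[0.1,[-0.113,0.007,0.032],[8.2,0,5.7]],[0.1,[-0.113,0.007,0.032],[8.2,0,5.7]],[0.1,[-0.113,0.007,0.032],[8.2,0,5.7]]]'
python3 -m pendant '[[0.1,[0.02,0.008,0.162],[8.2,0,5.7]],[0.1,[0.02,0.008,0.162],[8.2,0,5.7]],[0.1,[0.02,0.008,0.162],[8.2,0,5.7]],[0.1,[0.02,0.008,0.162],[8.2,0,5.7]],[0.1,[0.02,0.008,0.162],[8.2,0,5.7]],[0.1,[0.02,0.008,0.162],[8.2,0,5.7]]]'
python3 -m pendant '[[0.1,[0.01,0.005,0.072],[16.4,0,11.5]],[0.1,[0.01,0.005,0.072],[16.4,0,11.5]],[0.1,[0.01,0.005,0.072],[16.4,0,11.5]],[0.1,[0.01,0.005,0.072],[16.4,0,11.5]],[0.1,[0.01,0.005,0.072],[16.4,0,11.5]]]'
python3 - <<'E'
from h import *
import cv2
path([((.582,.063,.128),35,20),((.582,.063,.116),35,20),((.572,.263,.116),35,20)])
np.save('P4.npy',P("wrist"));a=viewer.snapshot("wrist")[...,::-1];b=viewer.snapshot("scene")[...,::-1]
cv2.imwrite("pics/w4.png",np.hstack([cv2.resize(a,(400,300)),cv2.resize(b,(400,300))]))
E
```

```text
clock: 11.5
tool_pos: [0.4007, -0.1746, 0.2484]
orientation: [-179.6, 54.8, -119.8]
force: [0.9, 0.0, 0.3]
opening: 0.0874
gripper_force: 0.0
clock: 11.92
tool_pos: [0.4409, -0.0872, 0.3208]
orientation: [-179.7, 55.0, -129.7]
force: [-0.5, 0.5, -0.9]
opening: 0.0598
gripper_force: 0.0
clock: 12.42
tool_pos: [0.5117, 0.0107, 0.207]
orientation: [179.5, 54.8, -140.4]
force: [-0.4, -0.2, -0.2]
opening: 0.0481
gripper_force: 0.0
clock: 12.83
tool_pos: [0.55, 0.0479, 0.1606]
orientation: [-180.0, 55.0, -160.0]
force: [-0.7, -0.5, -0.0]
opening: 0.0482
gripper_force: 0.0
TCP [0.55   0.0479 0.1606] g [0.5355 0.0427 0.1714] q [ -7   0 -36 -83 -22   8] clock 12.83
(0.582, 0.063, 0.128) 35 20 -> [0.0065, 0.0032, 0.0664] [-0.0, -0.0, 0.0] rows 2 bad [] maxstep 11 q [-12  10 -34 -99 -26  29]
(0.582, 0.063, 0.116) 35 20 -> [0.0098, 0.0, 0.0069] [0.0, 0.0, 0.0] rows 1 bad [] maxstep 6 q [ -14   12  -35 -102  -28   35]
(0.572, 0.263, 0.116) 35 20 -> [-0.0338, 0.1914, 0.0483] [0.0, 0.0, 0.0] rows 5 bad [] maxstep 11 q [   1   16  -45 -145  -28   70]
```

View pics/w4.png

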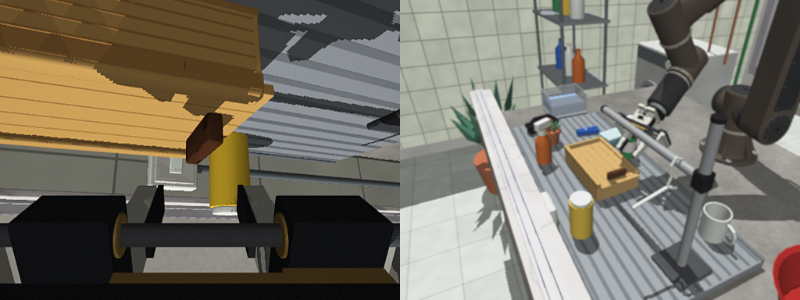

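The bar, at (205,138) in the wrist half, lies between the fingers (cols 150–245). The detergent no longer stands in the lid's way. Moving in around the bar.

```bash
python3 -m pendant '[[0.1,[0.003,0.0015,0.033],[0,0,0]],[0.1,[0.006,0.003,0.066],[0,0,0]],[0.1,[0.006,0.003,0.066],[0,0,0]],[0.1,[0.011,0.003,0.07],[0,0,0]],[0.1,[0.016,0.003,0.073],[0,0,0]],[0.1,[0.016,0.003,0.073],[0,0,0]],[0.1,[0.016,0.003,0.073],[0,0,0]]]'
python3 - <<'E'
from h import *
path([((.581,.073,.116),35,20),((.576,.173,.116),35,20),((.572,.263,.116),35,20)])
E
```

```text
clock: 13.52
tool_pos: [0.5973, 0.0658, 0.1052]
orientation: [179.9, 55.0, -160.3]
force: [1.2, -0.7, 0.3]
opening: 0.0481
gripper_force: 0.0
TCP [0.5973 0.0658 0.1052] g [0.5828 0.0605 0.116 ] q [ -14   12  -35 -102  -28   34] clock 13.52
(0.581, 0.073, 0.116) 35 20 -> [-0.0014, 0.0124, 0.0021] [-0.2, -0.0, -0.2] rows 1 bad [] maxstep 2 q [ -14   12  -35 -103  -28   36]
(0.576, 0.173, 0.116) 35 20 -> [-0.0169, 0.0957, 0.0242] [0.0, 0.0, 0.0] rows 3 bad [] maxstep 7 q [  -6   13  -39 -122  -25   50]
(0.572, 0.263, 0.116) 35 20 -> [-0.0155, 0.0859, 0.0221] [0.0, 0.0, 0.0] rows 3 bad [] maxstep 8 q [   1   16  -45 -145  -28   70]
```

```bash
python3 -m pendant '[[0.1,[-0.0015,0.009,0.002],[0,0,0]],[0.1,[-0.003,0.018,0.0045],[0,0,0]],[0.1,[-0.0055,0.031,0.008],[0,0,0]],[0.1,[-0.008,0.045,0.0113],[0,0,0]],[0.1,[-0.0105,0.06,0.015],[0,0,0]],[0.1,[-0.013,0.075,0.019],[0,0,0]],[0.1,[-0.016,0.09,0.0228],[0,0,0]],[0.1,[-0.0185,0.105,0.0265],[0,0,0]],[0.1,[-0.02,0.113,0.0285],[0,0,0]],[0.1,[-0.021,0.12,0.0303],[0,0,0]]]'
python3 - <<'E'
from h import *
import cv2
plan([]);np.save('P5.npy',P("wrist"));a=viewer.snapshot("wrist")[...,::-1];b=viewer.snapshot("scene")[...,::-1];c=viewer.snapshot("side")[...,::-1]
cv2.imwrite("pics/w5.png",np.hstack([cv2.resize(b[120:320,160:360],(400,400),interpolation=2),cv2.resize(c[130:330,150:350],(400,400),interpolation=2)]))
E
```

```text
clock: 14.35
tool_pos: [0.591, 0.1936, 0.1065]
orientation: [-179.9, 55.1, -160.1]
force: [-0.4, -1.3, -0.5]
opening: 0.0482
gripper_force: 1.0
TCP [0.591  0.1936 0.1065] g [0.5765 0.1883 0.1172] clock 14.35
```

View pics/w5.png

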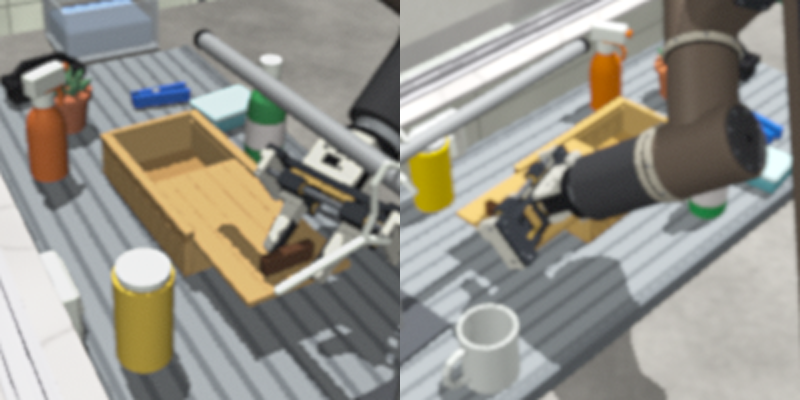

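The lid is about 0.11 open and both bottles are upright. The hanger comes close to the gripper, so I check its -x arm before pushing further.

```bash
python3 - <<'E'
from h import *
W=np.load('P2.npy');k=1.5625
def aty(M,u,v,y):
    A=np.array([u*M[2]-M[0],v*M[2]-M[1]]);return np.linalg.solve(A[:,[0,2]],-A[:,3]-A[:,1]*y).round(3)
for yy in (.30,.317,.33):print([aty(W,u/k,v/k,yy) for u,v in [(638,278),(620,318),(557,343),(636,350)]])
W=np.load('P3.npy');k=1.25
print([aty(W,u/k,v/k,.317) for u,v in [(362,338),(430,352)]])
path([((.570,.263,.117),35,20)])
E
```

```text
[array([0.56 , 0.254]), array([0.584, 0.269]), array([0.658, 0.255]), array([0.577, 0.293])]
[array([0.58 , 0.242]), array([0.605, 0.258]), array([0.686, 0.242]), array([0.598, 0.283])]
[array([0.595, 0.232]), array([0.621, 0.249]), array([0.707, 0.232]), array([0.614, 0.276])]
[array([0.692, 0.231]), array([0.616, 0.246])]
TCP [0.5908 0.1933 0.1062] g [0.5763 0.1881 0.1169] q [  -5   13  -40 -126  -25   53] clock 14.5
(0.57, 0.263, 0.117) 35 20 -> [-0.0113, 0.0726, 0.0161] [-0.1, 0.1, -0.0] rows 2 bad [] maxstep 10 q [   1   15  -45 -145  -28   70]
```

```bash
python3 - <<'E'
from h import *
W=np.load('P2.npy')
S=P('scene')
for X in [(.49,.317,.225),(.49,.317,.24),(.52,.317,.24),(.60,.36,.23),(.585,.317,.25),(.69,.317,.225),(.69,.317,.24)]: print(X,(proj(W,np.array(X))*1.5625).round(),(proj(S,np.array(X))*1.5625).round())
E
```

```text
(0.49, 0.317, 0.225) [740. 161.] [606. 359.]
(0.49, 0.317, 0.24) [750. 185.] [608. 349.]
(0.52, 0.317, 0.24) [706. 221.] [590. 356.]
(0.6, 0.36, 0.23) [671. 283.] [559. 403.]
(0.585, 0.317, 0.25) [636. 294.] [548. 363.]
(0.69, 0.317, 0.225) [551. 326.] [469. 405.]
(0.69, 0.317, 0.24) [554. 343.] [471. 395.]
```

```bash
python3 -m pendant '[[0.1,[-0.001,0.006,0.0014],[0,0,0]],[0.1,[-0.002,0.012,0.0028],[0,0,0]],[0.1,[-0.003,0.018,0.0041],[0,0,0]],[0.1,[-0.0038,0.024,0.0054],[0,0,0]],[0.1,[-0.0038,0.024,0.0054],[0,0,0]]]'
python3 -m pendant '[[0.1,[-0.0006,0.004,0.0009],[0,0,0]],[0.1,[-0.0006,0.004,0.0009],[0,0,0]]]'
```

```text
clock: 14.92
tool_pos: [0.5891, 0.2179, 0.1059]
orientation: [180.0, 55.0, -160.2]
force: [-0.1, 0.9, 0.1]
opening: 0.0479
gripper_force: 0.0
clock: 15.08
tool_pos: [0.5887, 0.2219, 0.1057]
orientation: [180.0, 55.0, -160.2]
force: [-0.5, 0.3, 0.1]
opening: 0.0486
gripper_force: 0.3
```

```bash
for i in 1; do python3 -m pendant '[[0.1,[-0.0006,0.004,0.0009],[0,0,0]],[0.1,[-0.0006,0.004,0.0009],[0,0,0]]]' | egrep 'tool_pos|force'
python3 -m pendant '[[0.1,[-0.0006,0.004,0.0009],[0,0,0]],[0.1,[-0.0006,0.004,0.0009],[0,0,0]]]'| egrep 'tool_pos|force'
python3 -m pendant '[[0.1,[-0.0006,0.004,0.0009],[0,0,0]],[0.1,[-0.0006,0.004,0.0009],[0,0,0]]]'| egrep 'tool_pos|force'; done
```

```text
tool_pos: [0.5883, 0.2262, 0.1054]
force: [0.9, -0.2, 0.5]
gripper_force: 0.4
tool_pos: [0.5878, 0.2304, 0.1052]
force: [0.5, -0.6, 0.3]
gripper_force: 0.3
tool_pos: [0.5874, 0.2346, 0.105]
force: [0.3, -1.0, 1.2]
gripper_force: 0.3
```

```bash
python3 - <<'E'
from h import *
import cv2
b=viewer.snapshot("scene")[...,::-1];c=viewer.snapshot("side")[...,::-1]
cv2.imwrite("pics/w6.png",np.hstack([cv2.resize(b[150:310,190:350],(400,400),interpolation=2),cv2.resize(c[160:320,150:310],(400,400),interpolation=2)]))
E
```

```text
(no output)
```

View pics/w6.png

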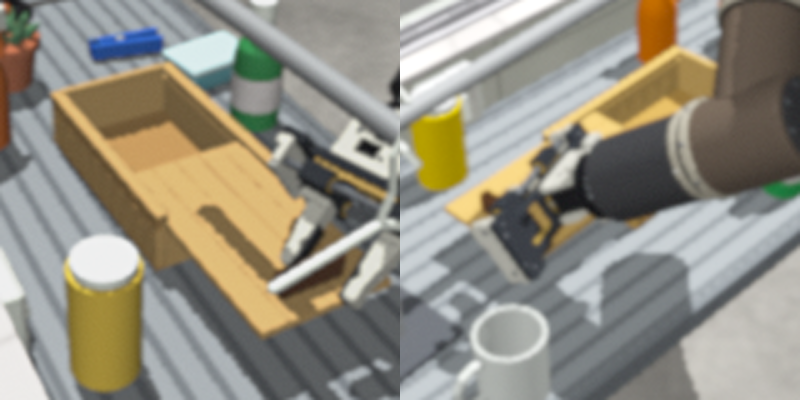

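```bash
python3 - <<'E'
from h import *
S=P('scene')
for u,v in [(240,218),(287.2,206)]: print(atz(S,u,v,.092).round(3))
for u,v in [(190+64/2.5,150+95/2.5),(190+165/2.5,150+65/2.5)]: print('far top corner',atz(S,u,v,.1).round(3))
E
python3 -m pendant '[[0.1,[-0.0006,0.004,0.0009],[0,0,0]],[0.1,[-0.0006,0.004,0.0009],[0,0,0]]]'| egrep 'tool_pos|force'
python3 -m pendant '[[0.1,[-0.0006,0.004,0.0009],[0,0,0]],[0.1,[-0.0006,0.004,0.0009],[0,0,0]]]'| egrep 'tool_pos|force'
```

```text
[ 0.663 -0.003]
[0.522 0.   ]
far top corner [ 0.671 -0.156]
far top corner [ 0.534 -0.17 ]
tool_pos: [0.5869, 0.2387, 0.1049]
force: [0.3, -0.4, -0.2]
gripper_force: 0.3
tool_pos: [0.5866, 0.2429, 0.1049]
force: [0.1, -0.3, -0.7]
gripper_force: 0.3
```

```bash
python3 -m pendant '[[0.1,[-0.0006,0.004,0.0009],[0,0,0]],[0.1,[-0.0006,0.004,0.0009],[0,0,0]]]'| egrep 'tool_pos|force'
python3 -m pendant '[[0.1,[-0.0006,0.004,0.0009],[0,0,0]],[0.1,[-0.0006,0.004,0.0009],[0,0,0]]]'| egrep 'tool_pos|force'
```

```text
tool_pos: [0.5863, 0.247, 0.105]
force: [1.1, -0.8, -0.6]
gripper_force: 0.2
tool_pos: [0.586, 0.2511, 0.1049]
force: [0.3, 0.0, 0.2]
gripper_force: 0.1
```

```bash
python3 -m pendant '[[0.1,[-0.0005,0.003,0.0007],[0,0,0]],[0.1,[-0.0005,0.003,0.0007],[0,0,0]]]'| egrep 'tool_pos|force'
python3 -m pendant '[[0.1,[-0.0005,0.003,0.0007],[0,0,0]],[0.1,[-0.0005,0.003,0.0007],[0,0,0]]]'| egrep 'tool_pos|force'
python3 - <<'E'
from h import *
import cv2
b=viewer.snapshot("scene")[...,::-1]
cv2.imwrite("pics/w7.png",cv2.resize(b[150:310,190:350],(600,600),interpolation=2))
E
```

```text
tool_pos: [0.5859, 0.2539, 0.105]
force: [0.3, -1.2, 0.2]
gripper_force: 0.6
tool_pos: [0.5858, 0.2568, 0.105]
force: [-0.2, -1.8, -0.5]
gripper_force: 1.1
```

View pics/w7.png

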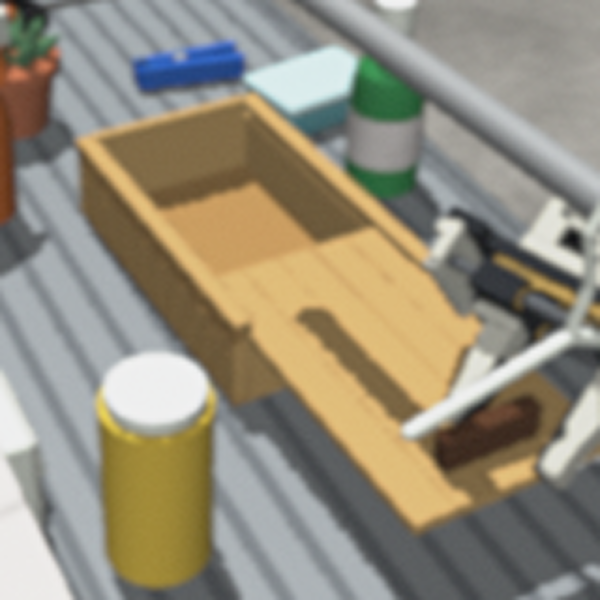

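The lid is still moving, with its rear edge from (213,278) to (370,232), and the force is starting to rise. Going on in 2 mm steps.

```bash
python3 - <<'E'
from h import *
S=P('scene')
for u,v in [(213,278),(370,232)]: print(atz(S,190+u/3.75,150+v/3.75,.092).round(3))
E
python3 -m pendant '[[0.1,[-0.0003,0.002,0.0005],[0,0,0]],[0.1,[-0.0003,0.002,0.0005],[0,0,0]],[0.1,[-0.0003,0.002,0.0005],[0,0,0]]]'| egrep 'tool_pos|force'
python3 -m pendant '[[0.1,[-0.0003,0.002,0.0005],[0,0,0]],[0.1,[-0.0003,0.002,0.0005],[0,0,0]],[0.1,[-0.0003,0.002,0.0005],[0,0,0]]]'| egrep 'tool_pos|force'
```

```text
[0.658 0.028]
[0.533 0.026]
tool_pos: [0.5857, 0.2587, 0.105]
force: [0.7, -5.8, -0.2]
gripper_force: 2.5
tool_pos: [0.5856, 0.2606, 0.1049]
force: [0.1, -6.5, 0.3]
gripper_force: 3.2
```

```bash
python3 -m pendant '[[0.1,[-0.0003,0.0015,0.0004],[0,0,0]],[0.1,[-0.0003,0.0015,0.0004],[0,0,0]],[0.1,[-0.0003,0.0015,0.0004],[0,0,0]]]'| egrep 'tool_pos|force'
python3 -m pendant '[[0.1,[0.001,-0.006,-0.0014],[0,0,0]],[0.1,[0.002,-0.012,-0.0028],[0,0,0]],[0.1,[0.0028,-0.018,-0.0041],[0,0,0]],[0.1,[0.0028,-0.018,-0.0041],[0,0,0]]]'| egrep 'tool_pos|force'
python3 -m pendant '[[0.1,[0.0006,-0.004,-0.0009],[0,0,0]],[0.1,[0.0006,-0.004,-0.0009],[0,0,0]]]'| egrep 'tool_pos|force'
python3 -m pendant '[[0.1,[0.0006,-0.004,-0.0009],[0,0,0]],[0.1,[0.0006,-0.004,-0.0009],[0,0,0]]]'| egrep 'tool_pos|force'
python3 -m pendant '[[0.1,[0.0006,-0.004,-0.0009],[0,0,0]],[0.1,[0.0006,-0.004,-0.0009],[0,0,0]]]'| egrep 'tool_pos|force'
python3 -m pendant '[[0.1,[0.0006,-0.004,-0.0009],[0,0,0]],[0.1,[0.0006,-0.004,-0.0009],[0,0,0]]]'| egrep 'tool_pos|force'
```

```text
tool_pos: [0.5856, 0.2618, 0.1049]
force: [-0.5, -9.4, 2.3]
gripper_force: 4.3
tool_pos: [0.5869, 0.244, 0.1054]
force: [-0.5, -0.1, 0.0]
gripper_force: 0.0
tool_pos: [0.5871, 0.24, 0.1052]
force: [-0.8, 0.8, 0.8]
gripper_force: 0.0
tool_pos: [0.5874, 0.2361, 0.1052]
force: [0.4, -1.0, -0.7]
gripper_force: 0.0
tool_pos: [0.5878, 0.2317, 0.1051]
force: [-0.2, -0.3, 0.4]
gripper_force: 0.0
tool_pos: [0.5882, 0.2272, 0.1051]
force: [0.2, 1.4, 0.2]
gripper_force: 0.0
```

```bash

python3 -m pendant '[[0.1,[0.0006,-0.004,-0.0009],[0,0,0]],[0.1,[0.0006,-0.004,-0.0009],[0,0,0]]]'| egrep 'tool_pos|force'
python3 -m pendant '[[0.1,[0.0006,-0.004,-0.0009],[0,0,0]],[0.1,[0.0006,-0.004,-0.0009],[0,0,0]]]'| egrep 'tool_pos|force'
python3 -m pendant '[[0.1,[0.0006,-0.004,-0.0009],[0,0,0]],[0.1,[0.0006,-0.004,-0.0009],[0,0,0]]]'| egrep 'tool_pos|force'
python3 - <<'E'
from h import *
import cv2
b=viewer.snapshot("scene")[...,::-1]
cv2.imwrite("pics/w8.png",cv2.resize(b[150:310,190:350],(600,600),interpolation=2))
E
```

```text
tool_pos: [0.5886, 0.2229, 0.1052]
force: [0.7, 0.4, 0.1]
gripper_force: 0.3
tool_pos: [0.5889, 0.2187, 0.1052]
force: [-0.2, 0.0, -0.3]
gripper_force: 0.3
tool_pos: [0.5892, 0.2147, 0.1051]
force: [-1.2, 0.6, 0.4]
gripper_force: 0.3
```

View pics/w8.png

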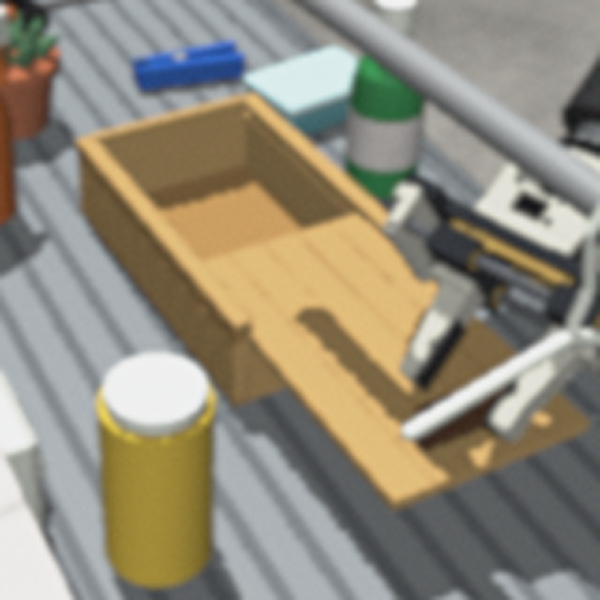

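```bash
python3 - <<'E'
from h import *
S=P('scene')
for u,v,z in [(205,262,.092),(345,218,.092),(398,503,.088),(418,528,.088)]: print(atz(S,190+u/3.75,150+v/3.75,z).round(3))
E
```

```text
[0.655 0.009]
[0.54  0.003]
[0.649 0.255]
[0.649 0.276]
```

The lid has eased back about 25 mm from the furthest point and runs free. Now I locate the peg by its blue colour and plan the transfer.

```bash
python3 - <<'E'
from h import *
import cv2
C=[]
for n in("scene","side"):
    im=viewer.snapshot(n).astype(int);M=P(n)
    m=((im[...,2]>im[...,0]+60)&(im[...,2]>im[...,1]+40)).astype(np.uint8)
    k,l,s,c=cv2.connectedComponentsWithStats(m)
    t=proj(M,np.array([.51,-.338,.042]));j=min(range(1,k),key=lambda i:np.hypot(*(c[i]-t)) if s[i,4]>30 else 1e9)
    C.append((M,*c[j]));ys,xs=np.nonzero(l==j);pts=np.array([atz(M,x,y,.042) for x,y in zip(xs,ys)]).astype(np.float32)
    print(n,s[j],c[j].round(1),pts.mean(0).round(4),cv2.minAreaRect(pts))
print(tri(C))
R=pose(35,20);d=R[:,2]
path([((.573,.218,.118),35,20),((.515,.197,.163),35,25),((.48,.12,.24),35,40),((.46,-.05,.33),45,50),((.50,-.25,.28),75,20),((.51,-.336,.16),90,-3),((.51,-.336,.046),90,-3),((.51,-.336,.22),90,-3),((.595,-.11,.2),90,2),((.597,-.11,.07),90,2)])
E
```

```text
scene [226 161  29  13 251] [240.3 167.1] [ 0.5103 -0.3387] ((0.5103408098220825, -0.34157460927963257), (0.06864993274211884, 0.10641609877347946), 81.27422332763672)
side [316 183  26  18 225] [329.  191.6] [ 0.505 -0.34 ] ((0.5130628943443298, -0.3381260335445404), (0.05596315860748291, 0.1125587597489357), 85.16477966308594)
(array([ 0.50775514, -0.34460237,  0.03813652]), np.float64(0.0476752532480897))
TCP [0.5893 0.215  0.1052] g [0.5749 0.2098 0.116 ] q [  -3   14  -41 -131  -25   58] clock 19.13
(0.573, 0.218, 0.118) 35 20 -> [-0.0022, 0.0084, -0.0003] [-0.1, -0.0, -0.1] rows 1 bad [] maxstep 2 q [  -2   13  -41 -133  -25   59]
(0.515, 0.197, 0.163) 35 25 -> [-0.0014, 0.0014, -0.0764] [-4.1, 0.0, -2.9] rows 2 bad [] maxstep 25 q [ 11   0 -37 -97 -11  15]
(0.48, 0.12, 0.24) 35 40 -> [-0.0259, -0.051, -0.0972] [-12.3, 0.0, -8.6] rows 3 bad [] maxstep 26 q [  5 -10 -34 -62 -32 -10]
(0.46, -0.05, 0.33) 45 50 -> [0.0011, -0.1151, -0.1541] [-7.7, 10.0, -6.4] rows 5 bad [] maxstep 8 q [-19  -7 -17 -45 -68  -8]
(0.5, -0.25, 0.28) 75 20 -> [0.1354, -0.1616, -0.0578] [15.2, 29.3, 26.3] rows 6 bad [] maxstep 8 q [-12   3 -15  -9 -59 -54]
(0.51, -0.336, 0.16) 90 -3 -> [0.0553, -0.0842, 0.1101] [3.0, 14.8, 22.9] rows 4 bad [] maxstep 6 q [-15  18 -14   0 -57 -78]
(0.51, -0.336, 0.046) 90 -3 -> [0.0, 0.0, 0.114] [0.0, 0.0, 0.0] rows 3 bad [] maxstep 5 q [-15  26 -21   0 -43 -78]
(0.51, -0.336, 0.22) 90 -3 -> [-0.0, 0.0, -0.174] [0.0, 0.0, 0.0] rows 5 bad [] maxstep 4 q [-15  16 -10   0 -65 -78]
(0.595, -0.11, 0.2) 90 2 -> [-0.0731, 0.2301, 0.02] [-0.0, 0.0, -5.0] rows 6 bad [] maxstep 4 q [  8  16 -12   0 -62 -96]
(0.597, -0.11, 0.07) 90 2 -> [-0.002, -0.0001, 0.13] [0.0, 0.0, 0.0] rows 4 bad [] maxstep 4 q [  8  24 -20   0 -46 -96]
```

```bash
python3 -m pendant '[[0.1,[-0.001,0.004,0],[0,0,0]],[0.1,[-0.002,0.008,0],[0,0,0]],[0.1,[-0.002,0.008,0],[0,0,0]],[0.1,[-0.003,0.009,-0.02],[0,0,0]],[0.1,[-0.003,0.009,-0.04],[0,0,0]],[0.1,[-0.003,0.009,-0.06],[-1,0,-1]],[0.1,[-0.004,0.01,-0.076],[-4,0,-3]],[0.1,[-0.004,0.01,-0.076],[-4,0,-3]],[0.1,[-0.004,0.01,-0.076],[-4,0,-3]],[0.1,[-0.004,0.01,-0.076],[-4,0,-3]]]'
python3 - <<'E'
from h import *
path([((.48,.12,.24),35,40),((.46,-.05,.33),45,50),((.50,-.25,.28),75,20),((.508,-.34,.16),90,-4)])
E
```

```text
clock: 19.97
tool_pos: [0.5292, 0.206, 0.1533]
orientation: [-179.7, 55.1, -154.7]
force: [-0.7, 1.2, 0.7]
opening: 0.0481
gripper_force: 0.0
TCP [0.5292 0.206  0.1533] g [0.5152 0.1995 0.164 ] q [ 12   0 -37 -97 -11  15] clock 19.97
(0.48, 0.12, 0.24) 35 40 -> [-0.0243, -0.0534, -0.0976] [-12.4, 0.1, -8.4] rows 3 bad [] maxstep 27 q [  5 -10 -34 -62 -32 -10]
(0.46, -0.05, 0.33) 45 50 -> [0.0011, -0.1151, -0.1541] [-7.7, 10.0, -6.4] rows 5 bad [] maxstep 8 q [-19  -7 -17 -45 -68  -8]
(0.5, -0.25, 0.28) 75 20 -> [0.1354, -0.1616, -0.0578] [15.2, 29.3, 26.3] rows 6 bad [] maxstep 8 q [-12   3 -15  -9 -59 -54]
(0.508, -0.34, 0.16) 90 -4 -> [0.0584, -0.0873, 0.1092] [3.1, 14.8, 23.9] rows 4 bad [] maxstep 6 q [-16  18 -14   0 -57 -78]
```

```bash
python3 -m pendant '[[0.4,[-0.024,-0.053,-0.098],[-12.4,0,-8.4]],[0.4,[-0.024,-0.053,-0.098],[-12.4,0,-8.4]],[0.4,[-0.024,-0.053,-0.098],[-12.4,0,-8.4]],[0.4,[-0.024,-0.053,-0.098],[-12.4,0,-8.4]],[0.4,[-0.024,-0.053,-0.098],[-12.4,0,-8.4]],[0.4,[-0.024,-0.053,-0.098],[-12.4,0,-8.4]],[0.4,[-0.024,-0.053,-0.098],[-12.4,0,-8.4]],[0.4,[-0.024,-0.053,-0.098],[-12.4,0,-8.4]]]'
python3 -m pendant '[[0.4,[0.001,-0.115,-0.154],[-7.7,10,-6.4]],[0.4,[0.001,-0.115,-0.154],[-7.7,10,-6.4]],[0.4,[0.001,-0.115,-0.154],[-7.7,10,-6.4]],[0.4,[0.001,-0.115,-0.154],[-7.7,10,-6.4]],[0.4,[0.001,-0.115,-0.154],[-7.7,10,-6.4]],[0.4,[0.001,-0.115,-0.154],[-7.7,10,-6.4]],[0.4,[0.001,-0.115,-0.154],[-7.7,10,-6.4]]]'
python3 -m pendant '[[0.4,[0.135,-0.162,-0.058],[15.2,29.3,26.3]],[0.4,[0.135,-0.162,-0.058],[15.2,29.3,26.3]],[0.4,[0.135,-0.162,-0.058],[15.2,29.3,26.3]],[0.4,[0.135,-0.162,-0.058],[15.2,29.3,26.3]],[0.4,[0.135,-0.162,-0.058],[15.2,29.3,26.3]],[0.4,[0.135,-0.162,-0.058],[15.2,29.3,26.3]],[0.4,[0.135,-0.162,-0.058],[15.2,29.3,26.3]],[0.4,[0.135,-0.162,-0.058],[15.2,29.3,26.3]]]'
python3 - <<'E'
from h import *
path([((.508,-.34,.16),90,-4)])
E
```

```text
clock: 20.63
tool_pos: [0.4909, 0.129, 0.2266]
orientation: [179.6, 54.9, -140.5]
force: [-0.0, 0.3, -0.6]
opening: 0.0613
gripper_force: 0.0
clock: 21.22
tool_pos: [0.4687, -0.0417, 0.3146]
orientation: [179.6, 45.0, -130.5]
force: [0.4, 0.3, -1.1]
opening: 0.0613
gripper_force: 0.0
clock: 21.88
tool_pos: [0.5038, -0.2469, 0.2579]
orientation: [179.7, 14.8, -159.9]
force: [0.8, 0.5, 0.3]
opening: 0.0613
gripper_force: 0.0
TCP [ 0.5038 -0.2469  0.2579] g [ 0.4993 -0.2486  0.2761] q [-12   3 -15  -9 -60 -54] clock 21.88
(0.508, -0.34, 0.16) 90 -4 -> [0.0569, -0.0895, 0.1052] [3.4, 14.5, 24.0] rows 4 bad [] maxstep 6 q [-16  18 -14   0 -57 -78]
```

```bash
python3 -m pendant '[[0.4,[0.057,-0.09,0.105],[3.4,14.5,24]],[0.4,[0.057,-0.09,0.105],[3.4,14.5,24]],[0.4,[0.057,-0.09,0.105],[3.4,14.5,24]],[0.4,[0.057,-0.09,0.105],[3.4,14.5,24]],[0.4,[0.057,-0.09,0.105],[3.4,14.5,24]],[0.4,[0.057,-0.09,0.105],[3.4,14.5,24]]]'
python3 - <<'E'
from h import *
import cv2
M=P("wrist");im=viewer.snapshot("wrist");i=im.astype(int)
m=((i[...,2]>i[...,0]+60)&(i[...,2]>i[...,1]+40)).astype(np.uint8)
k,l,s,c=cv2.connectedComponentsWithStats(m)
for j in range(1,k):
    if s[j,4]>200:
        ys,xs=np.nonzero(l==j);print(s[j],c[j].round(0))
        for z in(.042,.054):
            pts=np.array([atz(M,x,y,z) for x,y in zip(xs,ys)]).astype(np.float32);print(z,pts.mean(0).round(4),cv2.minAreaRect(pts))
cv2.imwrite("pics/w9.png",im[...,::-1])
path([((.508,-.34,.042),90,-4)])
E
```

```text
clock: 22.38
tool_pos: [0.5067, -0.3426, 0.1417]
orientation: [179.9, -0.0, 175.8]
force: [0.4, -0.2, -0.1]
opening: 0.0611
gripper_force: 0.0
[ 239  139   18  126 1436] [248. 199.]
0.042 [ 0.5141 -0.3491] ((0.5183609127998352, -0.34951555728912354), (0.010509726591408253, 0.10670504719018936), 87.4645004272461)
0.054 [ 0.51   -0.3485] ((0.5140305161476135, -0.34891143441200256), (0.010018870234489441, 0.10172136127948761), 87.46450805664062)
[ 261  140   26  126 1435] [274. 200.]
0.042 [ 0.5165 -0.3287] ((0.5206512212753296, -0.33019763231277466), (0.011630052700638771, 0.10712283849716187), 80.94287109375)
0.054 [ 0.5122 -0.3291] ((0.5162139534950256, -0.3304957449436188), (0.011086873710155487, 0.10211970657110214), 80.94287109375)
TCP [ 0.5073 -0.3428  0.1437] g [ 0.5072 -0.3428  0.1625] q [-16  18 -14   0 -57 -78] clock 22.43
(0.508, -0.34, 0.042) 90 -4 -> [-0.0001, 0.0028, 0.1205] [0.0, 0.2, -0.2] rows 3 bad [] maxstep 5 q [-16  26 -21   0 -43 -78]
```

```bash
python3 -m pendant '[[0.4,[-0.006,0.0033,0.035],[0,0,-2]],[0.4,[-0.006,0.0033,0.07],[0,0,-2]],[0.4,[-0.006,0.0033,0.09],[0,0,-2]],[0.4,[-0.006,0.0033,0.1],[0,0,-2]],[0.4,[-0.006,0.0033,0.1085],[0,0,-2]],[0.4,[-0.006,0.0033,0.1085],[0,0,-2]],[0.4,[-0.006,0.0033,0.1085],[0,0,-2]]]'
python3 -m pendant '[[-1,[0,0,0],[0,0,0]],[-1,[0,0,0],[0,0,0]],[-1,[0,0,0],[0,0,0]],[-1,[0,0,0],[0,0,0]],[-1,[0,0,0],[0,0,0]],[-1,[0,0,0],[0,0,0]],[-1,[0,0,0],[0,0,0]],[-1,[0,0,0],[0,0,0]],[-1,[0,0,0],[0,0,0]]]'
python3 -m pendant '[[-1,[0,0,-0.02],[0,0,0]],[-1,[0,0,-0.05],[0,0,0]],[-1,[0,0,-0.09],[0,0,0]],[-1,[0,0,-0.13],[0,0,0]],[-1,[0,0,-0.15],[0,0,0]],[-1,[0,0,-0.15],[0,0,0]]]'
python3 - <<'E'
from h import *
path([((.597,-.105,.203),90,2),((.597,-.105,.068),90,2)])
E
```

```text
clock: 23.02
tool_pos: [0.5149, -0.3415, 0.0376]
orientation: [-179.8, 0.3, 177.7]
force: [-0.3, -0.1, 0.7]
opening: 0.0612
gripper_force: 0.0
clock: 23.77
tool_pos: [0.5142, -0.3415, 0.0362]
orientation: [-179.9, 0.2, 177.6]
force: [-0.5, 0.6, 4.1]
opening: 0.03
gripper_force: 29.8
clock: 24.27
tool_pos: [0.5161, -0.3423, 0.1919]
orientation: [-179.7, 0.6, 177.7]
force: [0.4, -0.1, -1.7]
opening: 0.0306
gripper_force: 29.8
TCP [ 0.5161 -0.3423  0.1919] g [ 0.5159 -0.3422  0.2107] q [-15  16 -10   0 -63 -77] clock 24.27
(0.597, -0.105, 0.203) 90 2 -> [-0.0711, 0.2404, 0.0071] [-0.3, 0.6, -4.3] rows 7 bad [] maxstep 4 q [  8  16 -12   0 -62 -96]
(0.597, -0.105, 0.068) 90 2 -> [0.0, 0.0, 0.135] [0.0, 0.0, 0.0] rows 4 bad [] maxstep 4 q [  8  24 -20   0 -46 -96]
```

Peg held (30 mm, 29.8 N). I'll carry it low so the hand passes under the rail's end height.

```bash
python3 -m pendant '[[-1,[-0.0085,0.03,0.007],[0,0,-0.5]],[-1,[-0.018,0.062,0.015],[0,0,-1]],[-1,[-0.028,0.096,0.024],[0,0,-1.5]],[-1,[-0.038,0.13,0.033],[0,0.3,-2]],[-1,[-0.048,0.164,0.042],[0,0.5,-3]],[-1,[-0.058,0.198,0.05],[0,0.6,-3.5]],[-1,[-0.066,0.225,0.053],[0,0.6,-4.3]],[-1,[-0.071,0.241,0.055],[0,0.6,-4.3]],[-1,[-0.071,0.241,0.055],[0,0.6,-4.3]],[-1,[-0.071,0.241,0.055],[0,0.6,-4.3]]]'
python3 - <<'E'
from h import *
import cv2
path([((.597,-.098,.068),90,2)])
a,b,c=[cv2.resize(viewer.snapshot(n)[...,::-1],(400,300)) for n in("wrist","scene","side")]
b=viewer.snapshot("scene")[...,::-1];cv2.imwrite("pics/w10.png",np.hstack([a,cv2.resize(b[120:270,180:380],(400,300),interpolation=2)]))
E
```

```text
clock: 25.1
tool_pos: [0.5944, -0.1023, 0.1296]
orientation: [-179.9, -0.5, -178.0]
force: [0.2, 0.2, -1.5]
opening: 0.0305
gripper_force: 29.8
TCP [ 0.5944 -0.1023  0.1296] g [ 0.5946 -0.1023  0.1484] q [  9  19 -16   0 -56 -97] clock 25.1
(0.597, -0.098, 0.068) 90 2 -> [-0.0035, 0.0044, 0.0804] [-0.1, -0.5, 0.0] rows 2 bad [] maxstep 5 q [  9  24 -21   0 -46 -97]
```

```bash
python3 -m pendant '[[-1,[-0.002,0.004,0.01],[0,0,0]],[-1,[-0.002,0.004,0.02],[0,0,0]],[-1,[-0.002,0.004,0.03],[0,0,0]],[-1,[-0.002,0.004,0.04],[0,0,0]],[-1,[-0.002,0.004,0.04],[0,0,0]]]'
python3 -m pendant '[[-1,[0,0,0.01],[0,0,0]],[-1,[0,0,0.02],[0,0,0]],[-1,[0,0,0.03],[0,0,0]],[-1,[0,0,0.036],[0,0,0]],[-1,[0,0,0.04],[0,0,0]],[-1,[0,0,0.04],[0,0,0]]]'
```

```text
clock: 25.72
tool_pos: [0.5943, -0.0996, 0.0874]
orientation: [-179.9, -0.7, -178.1]
force: [-0.4, -0.5, -0.7]
opening: 0.0302
gripper_force: 29.8
clock: 26.22
tool_pos: [0.5953, -0.0995, 0.0494]
orientation: [-179.9, -0.5, -178.1]
force: [-0.9, -1.0, 0.1]
opening: 0.0304
gripper_force: 29.8
```

Near the floor, no contact forces. Release gently and rise.

```bash
python3 -m pendant '[[-1,[0,0,0.003],[0,0,0]],[-1,[0,0,0.004],[0,0,0]],[-0.15,[0,0,0.004],[0,0,0]],[0.1,[0,0,0.004],[0,0,0]],[0.1,[0,0,0.004],[0,0,0]],[0.1,[0,0,0.004],[0,0,0]],[0.1,[0,0,0.004],[0,0,0]]]'
python3 -m pendant '[[0.1,[0,0,-0.03],[0,0,0]],[0.1,[0,0,-0.06],[0,0,0]],[0.1,[0,0,-0.085],[0,0,0]],[0.1,[0,-0.04,-0.1],[0,0,0]],[0.1,[0.02,-0.08,-0.12],[0,0,0]],[0.1,[0.04,-0.12,-0.16],[0,0,0]],[0.1,[0.05,-0.15,-0.18],[0,0,0]],[0.1,[0.05,-0.17,-0.18],[0,0,0]],[0.1,[0.05,-0.17,-0.18],[0,0,0]],[0.1,[0.05,-0.17,-0.18],[0,0,0]]]'
python3 - <<'E'
from h import *
import cv2
b=viewer.snapshot("scene")[...,::-1];c=viewer.snapshot("side")[...,::-1]
cv2.imwrite("pics/w11.png",np.hstack([cv2.resize(b[120:320,170:370],(400,400),interpolation=2),cv2.resize(c[120:320,150:350],(400,400),interpolation=2)]))
o=sensors.get_obs();print(o['clock'],np.abs(o['qvel']).max())
E
```

```text
clock: 26.8
tool_pos: [0.5961, -0.0994, 0.0469]
orientation: [-179.9, -0.4, -178.1]
force: [0.6, -0.3, -0.2]
opening: 0.0478
gripper_force: 0.0
clock: 27.63
tool_pos: [0.5527, -0.2725, 0.2284]
orientation: [-179.9, -0.3, -178.3]
force: [0.6, 0.9, -1.0]
opening: 0.0482
gripper_force: 0.0
27.7333 1.2600867683983532
```

View pics/w11.png

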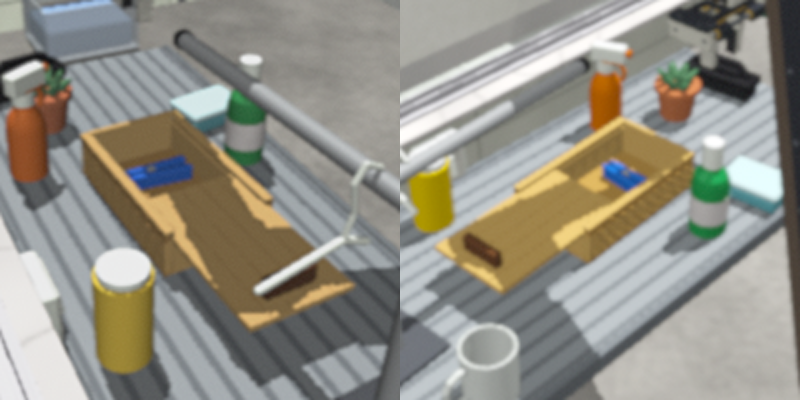

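The peg lies flat in the box: left view (160,172), right view (625,177). The lid is wide open, both bottles stand upright and the arm is clear. Handing in.

```bash
python3 -c "
from plant import workorder
print(workorder.close_job())"
```

```text
the job is handed in; nothing more can be done
None
```

The job is handed in: the peg lies in the box, the lid was pushed until it bound at about 9 N and eased back about 25 mm to run free (about 0.17 m open by camera), and the detergent bottle stands upright in front of the box; no verdict came back.

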